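Unpack the tiffin and gauge the candle rings

ROBOT

A 7-joint arm with a two-finger parallel gripper is mounted at the origin on the work surface. World frame = base frame: x ahead of the robot, y to its left, z up, the work surface at z = 0. Lengths are in m, angles in rad, forces in N, time in s.
With the tool pointing down it reaches from about 0.35 to 0.9 m from the base axis. Payload 8.1 kg.
Tool frame: the origin (TCP) lies at the very end of the fingers, on their centre line; the grasp point (between the pads) lies 19 mm behind it; z points along the fingers, x is the direction in which the jaws open and shut, and the axes are right-handed (so a half turn about z gives the same grasp; the last joint's range is limited). The gripper opens to 92 mm and grips with 3 to 60 N. Pads are 19 mm wide; open, the fingers measure 130 mm over their backs; the gripper's body (75 mm by 190 mm) begins 47 mm behind the grasp point.
Start: joints at [1.088, 0.434, 0.025, 1.573, -0.012, 1.134, -0.075], TCP at [0.232, -0.58, 0.227] pointing down, gripper open.
Joint ranges: [-2.62, 2.62], [-0.44, 2.09], [-1.27, 1.32], [0.08, 2.57], [-1.32, 4.46], [0.12, 2], [-2.74, 2.74]. Speed limits (rad/s): [2.22, 2.22, 3.01, 3.01, 3.14, 3.14, 3.14].

INTERFACE

Orientations are given as a rotation vector (axis times angle).
In Python, from cell import status, viewer, arm gives the robot as it stands.
- The arm moves only by the tool jog_arm, never from a script. Its argument "commands" is text: rows parted by semicolons, each of 7 numbers parted by spaces: the closure, from -1 (fully open) to 1 (shut), then the shift along the world's x, y, z normalised to -1 to 1, where 1 is 0.3 m, then the turn, a rotation vector about the world's x, y, z normalised to -1 to 1, where 1 is 2 pi rad. In form: jaw dx dy dz wx wy wz; .... A call has exactly 5 rows; each row shifts and turns the commanded pose from where the row before left it; what a row does not reach is not made up. A row lasts 1/10 s, in which the tool goes at most 50 mm and 8.59 degrees, less where a joint would pass 70% of its speed; a pose out of reach is approached as far as the arm can. A call with a number of a shift or a turn outside -1 to 1 is refused whole. A call with a gripper value outside its range is refused whole. The fingers move at their own pace and stop on an object; "force" is the grip in N (left out, the last holds). Time passes only in rows, so rows that do not move let the fingers close, or fill a call up. It gives the time, the measured TCP pose, the force and the opening at its end, in the units of the state.
- status.observe(): the state, without advancing time (a new reading comes with each control period).
- viewer.get_image(name): name is "scene" or "top"; returns a dict with "pixels" (400x640x3 uint8, red, green, blue), "z_map" (400x640 float32, m along the optical axis (not along the pixel's ray), 0 where there is no reading), "camera_matrix" (3x3 intrinsics, pixels), "R" (3x3) and "t" (3): a world point X has camera coordinates R X + t. Camera axes: x right, y down, z forward; pixel columns grow to the right and rows downward; lengths in m; the calibration is good to about 2 mm. A picture is of the moment at which its call begins.
- arm.sign_off(): hands the job in, once; it reports no verdict.
The state is a dict: "clock": time; "joints": joint angles; "dq": joint speeds; "joint_efforts": joint torques, N m; "position": TCP position; "ee_rot": TCP orientation; "force": force on the tool from outside, world axes, zero at the start; "ft_torque": the same for the moment, N m; "width": opening from 0.0 (shut) to 1.0 (fully open).
Only numpy, scipy, OpenCV 4.12 (cv2) and the standard library are available. Lean on these libraries where they do the work, as an engineer would, in place of code of your own. Each camera call takes 0.05 s, during which the arm holds its last target. There are 200 camera calls.

TASK

Take the tiffin carrier apart from the top down: put the lid (handle up) on the green mat, then, for each tin in turn, slide its soapstone ring, if it holds one, onto the stepped gauge pin as far as it goes before you take that tin off and stand it upright on the mat beside the lid, nothing stacked; the bottom tin is fixed and only gets emptied. A ring that goes down to the foot of the pin passes and ends upright in the blue tray, flat on its floor; a ring that stops on the step is tight and ends likewise in the yellow tray. Leave the other things on the bench alone.

Things in the scene. Friction and masses are not known exactly. Their poses are not given: they have to be found in the camera images.
- base_tin: bottom tin of the carrier, fixed to a wooden block; same steel tin (136 along its x, 66 along its y, 4 mm walls), its inner floor 18 and its rim 82 above the origin. Origin on the table under the tin's centre, z up. The middle tin's origin starts 77 above it
- middle_tin: loose oblong open steel tin, 136 long (x), 66 wide (y), 72 tall in all, walls 4 thick, inner floor 8 above its origin, 0.16 kg. Its foot (124 x 54, the lowest 5) sits in the mouth of the tin below. Origin at the centre of the foot's underside, z up. Grip it from above across the 66, fingers outside, near the rim. Stands on the bottom tin.
- top_tin: loose oblong open steel tin, 136 long (x), 66 wide (y), 72 tall in all, walls 4 thick, inner floor 8 above its origin, 0.16 kg. Its foot (124 x 54, the lowest 5) sits in the mouth of the tin below. Origin at the centre of the foot's underside, z up. Grip it from above across the 66, fingers outside, near the rim. Starts on the middle tin, its origin 67 above that one's.
- lid: steel lid, 136 (its x) by 66 (its y), 5 thick plate over a 5 deep plug (124 x 54) that sits in the top tin's mouth; loose, 0.14 kg. A black bar handle 60 long (x), 14 wide (y) stands on it, from 10 to 38 above the origin. Origin at the centre of the plug's underside, z up; starts 67 above the top tin's origin
- ring1: grey soapstone candle ring: upright tube, 52 outside diameter, 56 tall, 0.12 to 0.24 kg, bore 23 or 30 (not told which: the gauge shows it). Origin at the centre of its underside, z up its axis. Starts upright in the top tin, up to 10 off centre along the tin and 2 across. Of rings 1 and 2 exactly one is present, the other is None
- ring2: grey soapstone candle ring: upright tube, 52 outside diameter, 56 tall, 0.12 to 0.24 kg, bore 23 or 30 (not told which: the gauge shows it). Origin at the centre of its underside, z up its axis. Starts upright in the top tin, up to 10 off centre along the tin and 2 across. Of rings 1 and 2 exactly one is present, the other is None
- ring3: grey soapstone candle ring: upright tube, 52 outside diameter, 56 tall, 0.12 to 0.24 kg, bore 23 or 30 (not told which: the gauge shows it). Origin at the centre of its underside, z up its axis. Starts upright in the middle tin, up to 10 off centre along the tin and 2 across. Of rings 3 and 4 at most one is present; if both are None the tin is empty
- ring4: grey soapstone candle ring: upright tube, 52 outside diameter, 56 tall, 0.12 to 0.24 kg, bore 23 or 30 (not told which: the gauge shows it). Origin at the centre of its underside, z up its axis. Starts upright in the middle tin, up to 10 off centre along the tin and 2 across. Of rings 3 and 4 at most one is present; if both are None the tin is empty
- ring5: grey soapstone candle ring: upright tube, 52 outside diameter, 56 tall, 0.12 to 0.24 kg, bore 23 or 30 (not told which: the gauge shows it). Origin at the centre of its underside, z up its axis. Starts upright in the bottom tin, up to 10 off centre along the tin and 2 across. Of rings 5 and 6 exactly one is present, the other is None
- ring6: grey soapstone candle ring: upright tube, 52 outside diameter, 56 tall, 0.12 to 0.24 kg, bore 23 or 30 (not told which: the gauge shows it). Origin at the centre of its underside, z up its axis. Starts upright in the bottom tin, up to 10 off centre along the tin and 2 across. Of rings 5 and 6 exactly one is present, the other is None
- gauge: fixed upright stepped brass pin on a grey round foot (80 diameter, 12 thick). Thick part 26 diameter from 12 to 57 above the origin; slim nose 19 diameter from 57 to 79, tapered at the tip. A ring of 30 bore slides down to the foot (its underside at 12), one of 23 bore passes the nose and stops on the step (its underside at 57). Origin at the centre of the underside, z up
- mat: fixed green mat, 170 (its x) by 300 (its y), 4 thick; origin at the centre of its underside. The lid and the two tins fit side by side in a row along y (90 apart), their lengths along x
- blue_tray: blue open tray, loose, 0.5 kg, 86 (its x) by 190 (its y) by 20 tall, walls and floor 4 thick, room for three rings in a row along y. Origin at the centre of its underside, z up. It may get knocked aside by a few cm during the job. For rings that pass (slide down to the foot of the gauge)
- yellow_tray: yellow open tray, loose, 0.5 kg, 86 (its x) by 190 (its y) by 20 tall, walls and floor 4 thick, room for three rings in a row along y. Origin at the centre of its underside, z up. It may get knocked aside by a few cm during the job. For rings that are tight (stop on the gauge's step)
- tumbler: bystander: glass tumbler, 66 diameter, 85 tall, origin under its centre; leave it alone
- tape_roll: bystander: roll of brown tape, 84 diameter, 45 tall, origin under its centre; leave it alone
- tape_measure: bystander: yellow tape measure, 65 x 35 x 60 tall, origin under its centre; leave it alone
- plaque: bystander: dark slate plaque lying flat, 100 x 150 x 10, origin under its centre; not always there (None); leave it alone
Things that resemble listed ones, but are neither listed nor needed, are in the scene too. Leave any brown or orange look-alike of the lid alone.

How it is judged:
By the outcome, as a careful person would: the job done as asked, in the order asked, and still so for the second after the job is handed in, with the robot touching nothing.
Of ring1, ring2 only 1 to 1 are there at a start; the rules pass over those that are not, and their reading is None.
Of ring3, ring4, plaque only 1 to 1 are there at a start; the rules pass over those that are not, and their reading is None.
Of ring5, ring6 only 1 to 1 are there at a start; the rules pass over those that are not, and their reading is None.
At some moment in a run one of blue_tray, yellow_tray may be knocked a few centimetres aside while the robot is not near it.
It also fails if it takes over 210 s, if anything falls off the work surface, if the arm or the gripper's body presses on something with over 40 N, if the wrist force passes 120 N, or if a joint passes its speed limit or range.

## Working session

There is one attempt and no reset: what is moved stays moved. The work goes in short steps, Python scripts to look and compute and a tool call to move; the robot and the scene stay as the last step left them, time stands still between calls to the robot, and variables do not carry over. Pictures are saved under pics/ and viewed, about 12 in all and at most 16, crops included, and the job is handed in when it is done.

Besides the shell and the picture viewer there is one more tool, called by a JSON object that holds its "api" and its "payload", one argument or row to a line. jog_arm: Moves the arm, as the interface text tells. Scaled input: -1 to 1 covers 0.3 m each way for a shift and 2 pi rad each way for a turn. Its arguments: {"type":"object","properties":{"commands":{"type":"string"},"force":{"type":"number"}},"required":["commands"]}

```bash
ls; mkdir -p pics; cat > h.py <<'E'
import numpy as np, cv2
from cell import status, viewer, arm
def grab(n, png=None):
    d=viewer.get_image(n)
    if png: cv2.imwrite('pics/'+png, d['pixels'][:,:,::-1])
    return d
def world(d):
    K=d['camera_matrix'];z=d['z_map'];v,u=np.mgrid[0:z.shape[0],0:z.shape[1]]
    c=np.stack([(u-K[0,2])/K[0,0]*z,(v-K[1,2])/K[1,1]*z,z],-1)
    w=(c-d['t'])@d['R']; w[z==0]=np.nan
    return w
E
python3 - <<'E'
from h import *
for n in('scene','top'):
    d=grab(n,n+'0.png'); np.savez(n+'0.npz',**d); print(n,d['R'].round(3).tolist(),d['t'],d['camera_matrix'].tolist())
print(status.observe())
E
```

```text
pics
scene [[-0.693, 0.721, -0.014], [0.599, 0.564, -0.568], [-0.402, -0.402, -0.823]] [ 0.38497763 -0.20344957  1.32355227] [[388.09023467547075, 0.0, 323.6849693090745], [0.0, 388.09023467547075, 193.7874976064316], [0.0, 0.0, 1.0]]
top [[0.016, -1.0, -0.001], [-0.991, -0.015, -0.136], [0.136, 0.003, -0.991]] [-0.01968043  0.50884694  1.52886095] [[507.7310051119609, 0.0, 320.6176296695644], [0.0, 507.7310051119609, 196.25358352730933], [0.0, 0.0, 1.0]]
{'clock': 0.1, 'joints': array([ 1.08838872,  0.43513597,  0.02496637,  1.57397435, -0.01161046,
        1.1339928 , -0.07511532]), 'dq': array([ 0.00102101, -0.00113545,  0.00068209, -0.00294796,  0.00202082,
       -0.00035116, -0.00032411]), 'joint_efforts': array([ 3.11163138e-03, -6.69122815e+01,  9.87823494e-01, -3.15148008e+01,
       -6.07301993e-02,  3.73498618e-02,  7.56106328e-05]), 'position': array([ 0.23150992, -0.58006759,  0.22604641]), 'ee_rot': array([-2.60020635e+00,  1.76190670e+00,  1.86798147e-03]), 'force': array([-0.1196943 , -0.11444705, -0.49219298]), 'ft_torque': array([0.01944363, 0.035674  , 0.02159197]), 'width': 1.0004138006009267}
```

View pics/top0.png

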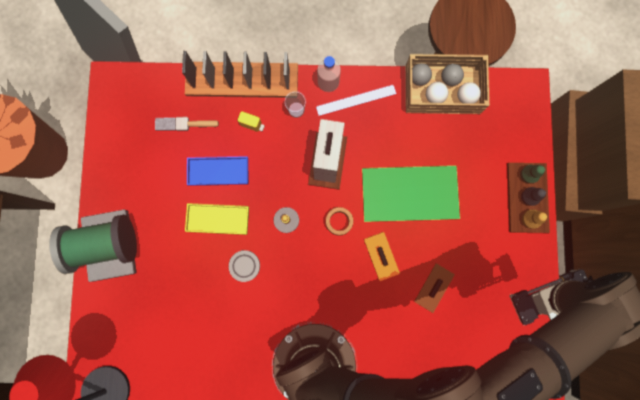

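View pics/scene0.png

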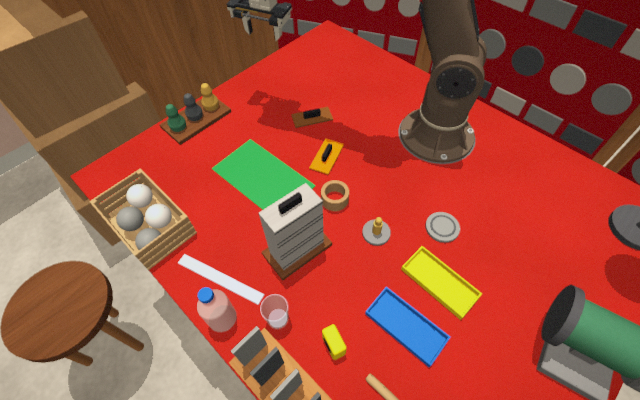

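Top view: the carrier with its steel lid is at (328,145), the gauge at (286,219), the mat at (411,193), the blue tray at (217,170) and the yellow tray at (217,219). Things that could be taken for the lid are the orange one at (381,257) and the brown one at (435,288). The grey dish at (244,266) could be taken for the gauge. I choose the steel lid on the tall stack.

```bash
cat >> h.py <<'E'
def rect(w,m):
    p=w[m]; p=p[np.isfinite(p[:,0])]
    (c,s,a)=cv2.minAreaRect((p[:,:2]*1000).astype(np.float32)); return np.round(c,1),np.round(s,1),round(a,1),round(float(np.median(p[:,2])),4),len(p)
def roi(w,u0,u1,v0,v1):
    m=np.zeros(w.shape[:2],bool); m[v0:v1,u0:u1]=1; return m
def biggest(m):
    n,l,s,_=cv2.connectedComponentsWithStats(m.astype(np.uint8)); 
    return l==1+np.argmax(s[1:,4])
E
python3 - <<'E'
from h import *
d=np.load('top0.npz'); w=world(d); P=d['pixels'].astype(int); r,g,b=P[...,0],P[...,1],P[...,2]; z=w[...,2]
R=roi(w,290,360,110,195)
print('lidplate',rect(w,biggest(R&(abs(z-.226)<.006))))
print('handle',rect(w,biggest(R&(z>.235))))
print('zmax',np.nanmax(z[R]))
print('mat',rect(w,biggest((g>120)&(r<90)&(b<120)&roi(w,355,470,160,225))))
print('blue',rect(w,biggest((b>140)&(r<110)&roi(w,180,255,150,190))))
print('yel',rect(w,biggest((r>150)&(g>150)&(b<90)&roi(w,180,255,195,240))))
G=roi(w,268,305,200,240)
print('gfoot',rect(w,biggest(G&(z>.006)&(z<.02)))); print('pin',rect(w,G&(z>.045)), np.nanmax(z[G]))
for n,q in dict(tape=(322,357,203,237),orange=(360,402,230,282),brown=(412,455,262,312),dish=(226,262,248,284),tumb=(280,308,90,118),tm=(235,268,108,134)).items():
    m=roi(w,*q)&(z>.004); print(n,rect(w,biggest(m)),np.nanmax(z[m]))
s=np.load('scene0.npz'); w=world(s); z=w[...,2]; R=roi(w,255,330,180,225)
print('scene lid',rect(w,biggest(R&(abs(z-.226)<.006)))); print(rect(w,R&(z>.245)))
im=cv2.resize(d['pixels'][110:200,270:370,::-1],(600,540),interpolation=cv2.INTER_CUBIC); cv2.imwrite('pics/c1.png',im)
E
```

```text
lidplate (array([626.6, -31.3]), array([ 65.9, 136.5]), 82.3, 0.2222, 601)
handle (array([626.1, -31.3]), array([14. , 59.2]), 82.3, 0.248, 117)
zmax 0.2547628714150762Traceback (most recent call last):
  File "<stdin>", line 7, in <module>
  File "h.py", line 19, in biggest
    return l==1+np.argmax(s[1:,4])
                ~~~~~~~~~^^^^^^^^^
    return _wrapfunc(a, 'argmax', axis=axis, out=out, **kwds)
    return bound(*args, **kwds)
ValueError: attempt to get argmax of an empty sequence
```

```bash
sed -i 's/^    n,l,s,_=cv2/    if not m.any(): return m\n    n,l,s,_=cv2/; s/^    (c,s,a)=/    if len(p)<5: return len(p)\n    (c,s,a)=/' h.py
python3 - <<'E'
from h import *
d=np.load('top0.npz'); w=world(d); P=d['pixels'].astype(int); r,g,b=P[...,0],P[...,1],P[...,2]; z=w[...,2]
print(P[193,411],P[170,217],P[219,217])
print('mat',rect(w,biggest((g>r+60)&(g>b+40)&roi(w,355,470,160,225))))
print('blue',rect(w,biggest((b>r+60)&(b>g+40)&roi(w,180,255,150,190))))
print('yel',rect(w,biggest((r>120)&(g>b+60)&roi(w,180,255,195,240))))
G=roi(w,268,305,200,240)
print('gfoot',rect(w,biggest(G&(z>.006)&(z<.02)))); print('pin',rect(w,G&(z>.045)), np.nanmax(z[G]))
for n,q in dict(tape=(322,357,203,237),orange=(360,402,230,282),brown=(412,455,262,312),dish=(226,262,248,284),tumb=(280,308,90,118),tm=(235,268,108,134),block=(300,350,170,192)).items():
    m=roi(w,*q)&(z>.004); print(n,rect(w,biggest(m)),np.nanmax(z[m]))
s=np.load('scene0.npz'); w=world(s); z=w[...,2]; R=roi(w,255,330,180,225)
print('scene lid',rect(w,biggest(R&(abs(z-.222)<.006)))); print(rect(w,R&(z>.242)))
G=roi(w,355,395,212,248);print('scene gfoot',rect(w,biggest(G&(z>.006)&(z<.02)))); print('pin',rect(w,G&(z>.062)))
P=s['pixels'].astype(int); r,g,b=P[...,0],P[...,1],P[...,2]
print('blue',rect(w,biggest((b>r+60)&(b>g+40)&roi(w,350,460,280,370))))
print('yel',rect(w,biggest((r>120)&(g>b+60)&roi(w,395,490,240,320))))
im=cv2.resize(d['pixels'][110:200,270:370,::-1],(600,540),interpolation=cv2.INTER_CUBIC); cv2.imwrite('pics/c1.png',im)
E
```

```text
[ 95 190  98] [ 86 119 228] [229 230  91]
mat (array([ 529.1, -294.2]), array([166. , 296.7]), 2.4, 0.0034, 4796)
blue (array([587.9, 313.8]), array([ 86.2, 189.3]), 2.2, 0.0044, 1581)
yel (array([438.4, 313.6]), array([198. ,  91.3]), 88.4, 0.0042, 1798)
gfoot (array([438.1,  96.3]), array([78.6, 78.3]), 1.3, 0.0116, 418)
pin (array([436.2,  94.6]), array([21.9, 24.6]), 5.9, 0.0711, 59) 0.08578847874082585
tape (array([436. , -68.7]), array([83.5, 88.5]), 80.6, 0.0433, 357) 0.05356088489958553
orange (array([ 330.6, -197.3]), array([146.4,  82.9]), 26.2, 0.0097, 944) 0.04487878885885901
brown (array([ 236.2, -362.7]), array([ 76.1, 138.3]), 61.5, 0.0099, 931) 0.045352364054480634
dish (array([291.8, 220.1]), array([98.6, 98.9]), 45.7, 0.0118, 791) 0.022566492741336902
tumb (array([808.9,  79.5]), array([97. , 82.2]), 6.2, 0.0364, 473) 0.09435451833223062
tm (array([740.5, 212.6]), array([81.8, 40. ]), 72.2, 0.0568, 344) 0.06722691290865439
block (array([566., -20.]), array([ 60.3, 110.2]), 0.8, 0.0185, 567) 0.22504019275387424
scene lid (array([628.8, -33.1]), array([ 68.6, 137.5]), 81.7, 0.2223, 1150)
(array([630.3, -32.5]), array([14.9, 58.9]), 82.7, 0.2497, 168)
scene gfoot (array([441.1,  94.3]), array([79. , 77.8]), 25.3, 0.013, 443)
pin (array([440.5,  94.2]), array([17.4, 16.6]), 46.8, 0.0768, 52)
blue (array([590.7, 314.1]), array([ 87.6, 190.2]), 2.0, 0.0057, 2924)
yel (array([432.1, 309.4]), array([192.6, 101.8]), 88.2, 0.0057, 2654)
```

View pics/c1.png

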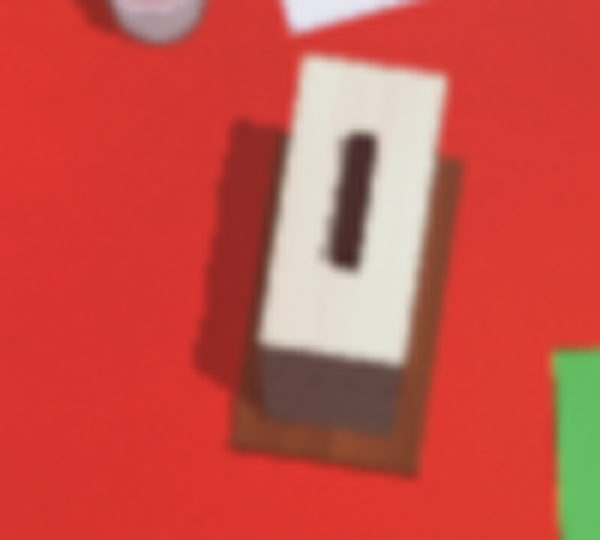

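The crop shows the steel-white plate with its black bar at (350,200), on the stack above the wooden block, so this is the right lid. There is no plaque on the bench, so the middle tin should hold a ring. I'm setting out to above the lid.

{"api": "jog_arm", "payload": {
  "commands": "-1 0 0 0.0667 0 0 -0.0164; -1 0 0 0.0667 0 0 -0.0164; -1 0 0 0.0667 0 0 -0.0164; -1 0 0 0.0667 0 0 -0.0164; -1 0 0 0.0667 0 0 -0.0164",
  "force": 25
}}

```text
clock: 0.6
position: [0.2316, -0.5802, 0.3272]
ee_rot: [-2.061, 2.371, 0.001]
force: [-0.2, 0.1, 0.2]
width: 0.999
```

{"api": "jog_arm", "payload": {
  "commands": "-1 0.088 0.1218 0 0 0 0; -1 0.088 0.1218 0 0 0 0; -1 0.088 0.1218 0 0 0 0; -1 0.088 0.1218 0 0 0 0; -1 0.088 0.1218 0 0 0 0"
}}

```text
clock: 1.1
position: [0.3643, -0.396, 0.3265]
ee_rot: [2.066, -2.367, -0.001]
force: [1.1, -0.7, -0.6]
width: 1.003
```

{"api": "jog_arm", "payload": {
  "commands": "-1 0.088 0.1218 0 0 0 0; -1 0.088 0.1218 0 0 0 0; -1 0.088 0.1218 0 0 0 0; -1 0.088 0.1218 0 0 0 0; -1 0.088 0.1218 0 0 0 0"
}}

```text
clock: 1.6
position: [0.4963, -0.2134, 0.3266]
ee_rot: [2.066, -2.367, -0.0]
force: [1.4, 0.1, -0.7]
width: 0.997
```

{"api": "jog_arm", "payload": {
  "commands": "-1 0.088 0.1218 0 0 0 0; -1 0.088 0.1218 0 0 0 0; -1 0.088 0.1218 0 0 0 0; -1 0.088 0.1218 0 0 0 0; -1 0 0 0 0 0 0"
}}

```text
clock: 2.1
position: [0.6034, -0.0612, 0.3256]
ee_rot: [-2.076, 2.355, 0.006]
force: [0.2, 0.5, -0.0]
width: 1.0
```

{"api": "jog_arm", "payload": {
  "commands": "-1 0.041 0.0487 0 0 0 0; -1 0.041 0.0487 0 0 0 0; -1 0 0 -0.08 0 0 0; -1 0 0 -0.08 0 0 0; -1 0 0 -0.08 0 0 0"
}}

```text
clock: 2.6
position: [0.6265, -0.0395, 0.254]
ee_rot: [-2.065, 2.367, -0.0]
force: [-1.1, -0.3, -0.1]
width: 1.001
```

{"api": "jog_arm", "payload": {
  "commands": "-1 0 0 -0.04 0 0 0; -1 0 0 -0.035 0 0 0; -1 0 0 -0.02 0 0 0; 1 0 0 0 0 0 0; 1 0 0 0 0 0 0"
}}

```text
clock: 3.1
position: [0.6264, -0.0397, 0.2271]
ee_rot: [-2.065, 2.366, -0.001]
force: [-0.2, 0.5, -0.4]
width: 0.872
```

{"api": "jog_arm", "payload": {
  "commands": "1 0 0 0 0 0 0; 1 0 0 0 0 0 0; 1 0 0 0 0 0 0; 1 0 0 0 0 0 0; 1 0 0 0 0 0 0"
}}

```text
clock: 3.6
position: [0.6259, -0.0397, 0.2264]
ee_rot: [-2.066, 2.367, -0.0]
force: [-0.5, -0.5, -0.2]
width: 0.44
```

{"api": "jog_arm", "payload": {
  "commands": "1 0.002 0.0255 -0.003 0 0 0; 1 0 0 0 0 0 0; 1 0 0 0 0 0 0; 1 0 0 0 0 0 0; 1 0 0 0 0 0 0"
}}

```text
clock: 4.1
position: [0.6265, -0.0321, 0.2253]
ee_rot: [2.066, -2.367, -0.0]
force: [-0.8, 0.8, -1.6]
width: 0.154
```

{"api": "jog_arm", "payload": {
  "commands": "1 0 0 0 0 0 0; 1 0 0 0.01 0 0 0; 1 0 0 0.02 0 0 0; 1 0 0 0.04 0 0 0; 1 0 0 0.04 0 0 0"
}}

```text
clock: 4.6
position: [0.6266, -0.0321, 0.2597]
ee_rot: [-2.066, 2.367, -0.0]
force: [0.0, -1.2, -1.2]
width: 0.148
```

{"api": "jog_arm", "payload": {
  "commands": "1 -0.0312 -0.1207 0 0 0 0.0028; 1 -0.0312 -0.1207 0 0 0 0.0028; 1 -0.0312 -0.1207 0 0 0 0.0028; 1 -0.0312 -0.1207 0 0 0 0.0028; 1 -0.0312 -0.1207 0 0 0 0.0028"
}}

```text
clock: 5.1
position: [0.5796, -0.2146, 0.2599]
ee_rot: [-2.168, 2.272, -0.002]
force: [0.1, -0.2, -1.3]
width: 0.153
```

{"api": "jog_arm", "payload": {
  "commands": "1 -0.0312 -0.1207 0 0 0 0.0028; 1 -0.0312 -0.1207 0 0 0 0.0028; 1 -0.0312 -0.1207 0 0 0 0.0028; 1 -0.0312 -0.1207 0 0 0 0.0028; 1 -0.0312 -0.1207 0 0 0 0.0028"
}}

```text
clock: 5.6
position: [0.5326, -0.3958, 0.2599]
ee_rot: [-2.266, 2.175, -0.002]
force: [1.8, -0.6, -1.2]
width: 0.149
```

{"api": "jog_arm", "payload": {
  "commands": "1 0 0 -0.14 0 0 0; 1 0 0 -0.14 0 0 0; 1 0 0 -0.14 0 0 0; 1 0 0 -0.14 0 0 0; 1 0 0 -0.09 0 0 0"
}}

```text
clock: 6.1
position: [0.5321, -0.3938, 0.0614]
ee_rot: [2.266, -2.176, -0.003]
force: [-0.3, -0.4, -0.9]
width: 0.153
```

{"api": "jog_arm", "payload": {
  "commands": "1 0 0 -0.06 0 0 0; 1 0 0 -0.04 0 0 0; 1 0 0 0 0 0 0; 1 0 0 0 0 0 0; 1 0 0 0 0 0 0"
}}

```text
clock: 6.6
position: [0.5339, -0.3948, 0.035]
ee_rot: [-2.266, 2.176, -0.004]
force: [0.3, 0.2, -1.4]
width: 0.151
```

{"api": "jog_arm", "payload": {
  "commands": "1 0 0 -0.02 0 0 0; 1 0 0 -0.015 0 0 0; 1 0 0 -0.01 0 0 0; 1 0 0 0 0 0 0; 1 0 0 0 0 0 0"
}}

```text
clock: 7.1
position: [0.5329, -0.3941, 0.0197]
ee_rot: [2.266, -2.176, -0.0]
force: [-0.0, -0.5, -2.1]
width: 0.15
```

{"api": "jog_arm", "payload": {
  "commands": "1 0 0 -0.004 0 0 0; 1 0 0 0 0 0 0; -0.2 0 0 0 0 0 0; -0.2 0 0 0 0 0 0; -0.2 0 0 0 0 0 0"
}}

```text
clock: 7.6
position: [0.5331, -0.3943, 0.0189]
ee_rot: [-2.266, 2.176, -0.001]
force: [0.0, 0.1, 0.2]
width: 0.363
```

{"api": "jog_arm", "payload": {
  "commands": "-0.5 0 0 0 0 0 0; -0.5 0 0 0.05 0 0 0; -0.5 0 0 0.1 0 0 0; -0.5 0 0 0.15 0 0 0; -0.5 0 0 0.15 0 0 0"
}}

```text
clock: 8.1
position: [0.5326, -0.3939, 0.156]
ee_rot: [-2.266, 2.176, 0.001]
force: [0.5, -1.1, 0.2]
width: 0.74
```

{"api": "jog_arm", "payload": {
  "commands": "-0.5 0 0 0.15 0 0 0.02; -0.5 0 0 0.15 0 0 0.02; -0.5 0 0 0.15 0 0 0.02; -0.5 0 0 0.15 0 0 0.02; -0.5 0 0 0.1 0 0 0.02"
}}

```text
clock: 8.6
position: [0.533, -0.3942, 0.3691]
ee_rot: [2.83, -1.362, 0.008]
force: [0.0, -0.2, -0.9]
width: 0.749
```

```bash
python3 - <<'E'
from h import *
d=grab('top','top1.png'); np.savez('top1.npz',**d); s=grab('scene','scene1.png'); np.savez('scene1.npz',**s)
T=cv2.resize(d['pixels'][90:230,270:480,::-1],(800,533),interpolation=cv2.INTER_CUBIC); 
cv2.imwrite('pics/c2.png',T)
w=world(d); z=w[...,2]
print('lid',rect(w,biggest(roi(w,380,470,150,230)&(z>.008)&(z<.03))))
for q,n in((d,'top'),(s,'scene')):
    w=world(q); z=w[...,2]; R=(abs(w[...,0]-.628)<.06)&(abs(w[...,1]+.032)<.04)
    print(n,'rim',rect(w,biggest(R&(abs(z-.216)<.004)))); m=biggest(R&(abs(z-.208)<.004)); print('ringtop',rect(w,m),cv2.minEnclosingCircle((w[m][:,:2]*1000).astype(np.float32)) if m.any() else 0)
E
```

```text
lid (array([ 532. , -395.5]), array([147.7,  79.9]), 3.3, 0.0133, 786)
top rim (array([637.1,  -1.3]), array([ 4.2, 49.2]), 82.6, 0.2154, 29)
ringtop (array([636.3, -30.8]), array([48.5, 50.3]), 3.3, 0.2077, 186) ((636.1837158203125, -30.852027893066406), 26.022308349609375)
scene rim (array([627.5,  -1.2]), array([ 14.2, 118.5]), 87.6, 0.2166, 133)
ringtop (array([631. , -36.7]), array([ 55.2, 119.3]), 82.4, 0.2091, 350) ((627.6791381835938, -61.18408966064453), 59.673770904541016)
```

View pics/c2.png

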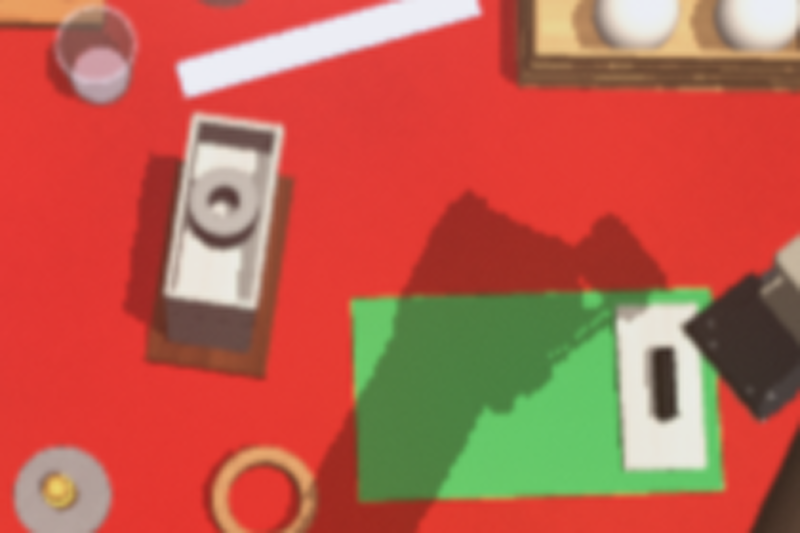

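The crop shows the lid on the mat at (660,385), handle up. The open top tin has a ring at (223,203), about 9 mm towards the far end, and the tape roll and gauge haven't moved. Next I'll grip the ring along the tin with a narrow opening.

{"api": "jog_arm", "payload": {
  "commands": "-0.35 0.0345 0.1207 -0.0263 0 0 0.0122; -0.35 0.0345 0.1207 -0.0263 0 0 0.0122; -0.35 0.0345 0.1207 -0.0263 0 0 0.0122; -0.35 0.0345 0.1207 -0.0263 0 0 0.0122; -0.35 0.0345 0.1207 -0.0263 0 0 0.0122"
}}

```text
clock: 9.2
position: [0.5843, -0.2115, 0.3242]
ee_rot: [3.037, -0.803, -0.0]
force: [0.8, -0.4, 0.8]
width: 0.676
```

{"api": "jog_arm", "payload": {
  "commands": "-0.35 0.0345 0.1207 -0.0263 0 0 0.0122; -0.35 0.0345 0.1207 -0.0263 0 0 0.0122; -0.35 0.0345 0.1207 -0.0263 0 0 0.0122; -0.35 0.0345 0.1207 -0.0263 0 0 0.0122; -0.35 0.0345 0.1207 -0.0263 0 0 0.0122"
}}

```text
clock: 9.7
position: [0.6361, -0.0307, 0.2848]
ee_rot: [3.134, -0.21, -0.0]
force: [-0.1, -0.8, 0.6]
width: 0.671
```

{"api": "jog_arm", "payload": {
  "commands": "-0.35 0 0 -0.08 0 0 0; -0.35 0 0 -0.08 0 0 0; -0.35 0 0 -0.05 0 0 0; -0.35 0 0 0 0 0 0; -0.35 0 0 0 0 0 0"
}}

```text
clock: 10.2
position: [0.6362, -0.0321, 0.2223]
ee_rot: [3.134, -0.214, -0.0]
force: [0.1, 0.1, 0.2]
width: 0.68
```

```bash
python3 - <<'E'
from h import *
o=status.observe(); print(o['position'],o['ee_rot'],o['width']*92)
E
```

```text
[ 0.6362187  -0.03212322  0.22233183] [ 3.13418043e+00 -2.13750022e-01 -1.81732273e-04] 62.52076030125818
```

{"api": "jog_arm", "payload": {
  "commands": "-0.35 0.002 0 -0.03 0 0 0; -0.35 0 0 -0.03 0 0 0; -0.35 0 0 -0.03 0 0 0; -0.35 0 0 0 0 0 0; -0.35 0 0 0 0 0 0"
}}

```text
clock: 10.7
position: [0.6368, -0.0321, 0.1945]
ee_rot: [3.134, -0.213, -0.001]
force: [0.6, 0.3, -0.4]
width: 0.673
```

Force is free, so I'm going down the rest and closing.

{"api": "jog_arm", "payload": {
  "commands": "-0.35 0 0 -0.03 0 0 0; -0.35 0 0 -0.03 0 0 0; 1 0 0 0 0 0 0; 1 0 0 0 0 0 0; 1 0 0 0 0 0 0"
}}

```text
clock: 11.2
position: [0.6369, -0.032, 0.1767]
ee_rot: [-3.134, 0.213, 0.0]
force: [-0.1, 0.2, -1.3]
width: 0.56
```

{"api": "jog_arm", "payload": {
  "commands": "1 0 0 0 0 0 0; 1 0 0 0.02 0 0 0; 1 0 0 0.05 0 0 0; 1 0 0 0.08 0 0 0; 1 0 0 0.1 0 0 0"
}}

```text
clock: 11.7
position: [0.6366, -0.032, 0.2531]
ee_rot: [-3.134, 0.212, 0.001]
force: [0.9, -0.5, -1.9]
width: 0.559
```

{"api": "jog_arm", "payload": {
  "commands": "1 0 0 0.1 0 0 0; 1 0 0 0.05 0 0 0; 1 0 0 0 0 0 0; 1 0 0 0 0 0 0; 1 0 0 0 0 0 0"
}}

```text
clock: 12.2
position: [0.6364, -0.0323, 0.2957]
ee_rot: [3.134, -0.213, -0.003]
force: [1.1, -0.5, -1.9]
width: 0.56
```

```bash
python3 - <<'E'
from h import *
d=grab('top'); s=grab('scene')
np.savez('top2.npz',**d); np.savez('scene2.npz',**s)
o=status.observe(); p=o['position']; print(p,o['force'],o['width']*92)
a=cv2.resize(d['pixels'][90:210,260:420,::-1],(533,400)); b=cv2.resize(s['pixels'][60:260,200:360,::-1],(320,400))
cv2.imwrite('pics/c3.png',np.hstack([a,b[:, :260]]))
E
```

```text
[ 0.63643797 -0.03217464  0.29560996] [-0.65657022  0.46149095 -1.76230027] 51.72616556925827
```

View pics/c3.png

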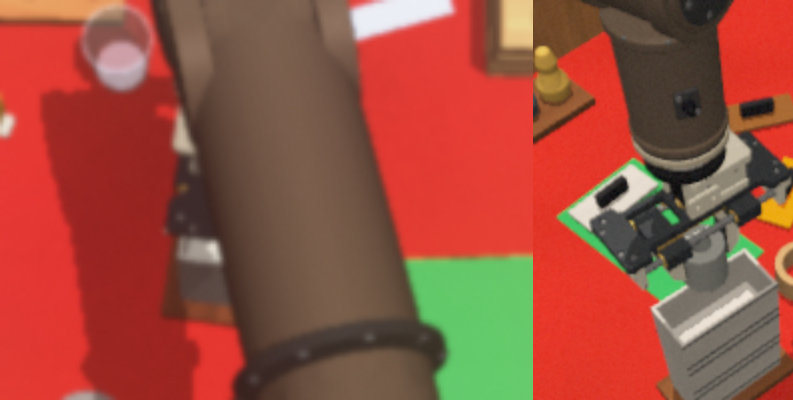

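The pictures show the ring between the fingers, in the right panel at about (705,265), clear of the top tin's rim. I'll fit its offset in the hand from the scene depth.

```bash
cat >> h.py <<'E'
from scipy.optimize import least_squares
def cyl(w,m,c0,r):
    p=w[m][:,:2]
    f=least_squares(lambda c:np.hypot(*(p-c).T)-r,c0,loss='soft_l1',f_scale=.001); return f.x*1000,np.median(abs(f.fun))*1000,len(p)
def ringfit(s,p,zb):
    """ring of underside zb held near tcp p: side points seen by camera s"""
    w=world(s); d=np.hypot(w[...,0]-p[0],w[...,1]-p[1])
    P=s['pixels'].astype(int); grey=(P.max(-1)-P.min(-1)<40)
    m=(w[...,2]>zb+.004)&(w[...,2]<zb+.022)&(d<.034)&grey
    return cyl(w,m,p[:2],.026)
E
python3 - <<'E'
from h import *
s=np.load('scene2.npz'); p=np.array([.6364,-.0322,.2956]); print(ringfit(s,p,p[2]-.0245))
s=np.load('scene0.npz'); w=world(s)
d=np.hypot(w[...,0]-.44,w[...,1]-.095)
m=(w[...,2]>.018)&(w[...,2]<.052)&(d<.02); print('thick',cyl(w,m,[.44,.095],.013))
m=(w[...,2]>.007)&(w[...,2]<.017)&(d<.05)&(d>.018);q=(w[m][:,:2]*1000).astype(np.float32); print('foot',cv2.fitEllipse(cv2.convexHull(q)))
E
```

```text
(array([637.36534775, -33.11886635]), np.float64(0.31243975435567456), 94)
thick (array([438.62253935,  92.73727363]), np.float64(0.44082380824966505), 57)
foot ((439.45770263671875, 93.15082550048828), (77.9955825805664, 81.61600494384766), 137.0144805908203)
```

{"api": "jog_arm", "payload": {
  "commands": "1 -0.11 0.07 0 0 0 0; 1 -0.11 0.07 0 0 0 0; 1 -0.11 0.07 0 0 0 0; 1 -0.11 0.07 0 0 0 0; 1 -0.11 0.07 0 0 0 0"
}}

```text
clock: 12.8
position: [0.4702, 0.0736, 0.2961]
ee_rot: [3.134, -0.213, -0.002]
force: [-0.2, 0.5, -1.3]
width: 0.563
```

{"api": "jog_arm", "payload": {
  "commands": "1 -0.11 0.07 0 0 0 0; 1 0 0 -0.12 0 0 0; 1 0 0 -0.12 0 0 0; 1 0 0 -0.12 0 0 0; 1 0 0 -0.11 0 0 0"
}}

```text
clock: 13.3
position: [0.4383, 0.0937, 0.1541]
ee_rot: [3.134, -0.213, -0.001]
force: [1.2, -0.5, -2.7]
width: 0.561
```

{"api": "jog_arm", "payload": {
  "commands": "1 0 0 0 0 0 0; 1 0 0 0 0 0 0; 1 0 0 0 0 0 0; 1 0 0 0 0 0 0; 1 0 0 0 0 0 0"
}}

```text
clock: 13.8
position: [0.4398, 0.0941, 0.1569]
ee_rot: [-3.134, 0.213, -0.003]
force: [-0.8, -0.4, -2.2]
width: 0.56
```

```bash
python3 - <<'E'
from h import *
s=grab('scene','s3.png'); np.savez('scene3.npz',**s); o=status.observe(); p=o['position']; print(p,o['force'])
print(ringfit(s,p,p[2]-.0245))
w=world(s); d=np.hypot(w[...,0]-.44,w[...,1]-.095)
m=(w[...,2]>.018)&(w[...,2]<.052)&(d<.02); print('thick',cyl(w,m,[.44,.095],.013))
cv2.imwrite('pics/c4.png',cv2.resize(s['pixels'][130:270,300:460,::-1],(640,560),interpolation=cv2.INTER_CUBIC))
E
```

```text
[0.43954596 0.09403168 0.15667329] [ 0.40812783 -0.15187368 -1.69523971]
(array([440.7665522 ,  93.18524069]), np.float64(0.48298884472389514), 57)
thick (array([438.46066246,  93.19277125]), np.float64(0.7865634754416961), 60)
```

View pics/c4.png

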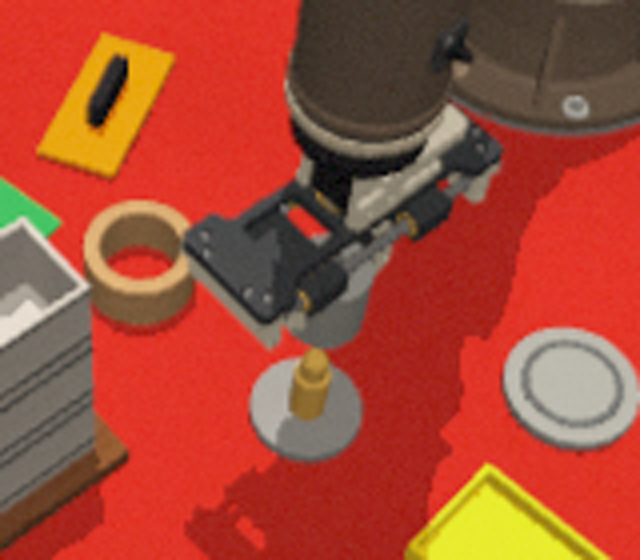

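The crop shows the ring above the pin at (315,380), slightly towards +x. I'm correcting by -1.5 mm and lowering in stages, watching the force.

{"api": "jog_arm", "payload": {
  "commands": "1 -0.005 -0.001 -0.05 0 0 0; 1 0 0 -0.05 0 0 0; 1 0 0 -0.05 0 0 0; 1 0 0 0 0 0 0; 1 0 0 0 0 0 0"
}}

```text
clock: 14.35
position: [0.4376, 0.0938, 0.1112]
ee_rot: [-3.134, 0.212, -0.0]
force: [0.3, 0.0, -1.8]
width: 0.56
```

{"api": "jog_arm", "payload": {
  "commands": "1 0 0 -0.015 0 0 0; 1 0 0 -0.015 0 0 0; 1 0 0 -0.015 0 0 0; 1 0 0 0 0 0 0; 1 0 0 0 0 0 0"
}}

```text
clock: 14.85
position: [0.4374, 0.0937, 0.0972]
ee_rot: [3.134, -0.212, -0.0]
force: [0.2, 0.4, -1.7]
width: 0.561
```

{"api": "jog_arm", "payload": {
  "commands": "1 0 0 -0.015 0 0 0; 1 0 0 -0.015 0 0 0; 1 0 0 -0.01 0 0 0; 1 0 0 0 0 0 0; 1 0 0 0 0 0 0"
}}

```text
clock: 15.35
position: [0.4374, 0.0937, 0.0852]
ee_rot: [3.134, -0.213, -0.0]
force: [-0.4, 0.7, -2.6]
width: 0.557
```

{"api": "jog_arm", "payload": {
  "commands": "1 0 0 -0.01 0 0 0; 1 0 0 -0.01 0 0 0; 1 0 0 0 0 0 0; 1 0 0 0 0 0 0; 1 0 0 0 0 0 0"
}}

```text
clock: 15.85
position: [0.4382, 0.0938, 0.0802]
ee_rot: [3.134, -0.213, 0.003]
force: [-3.2, -2.2, 13.5]
width: 0.561
```

Contact at the step height: TCP 0.080, so the underside is about 0.056. To rule out an off-centre stop, I lift 3 mm and feel the side play. A 23 bore has ±2 mm of play on the nose and a 30 bore has ±5.5 mm.

{"api": "jog_arm", "payload": {
  "commands": "1 0 0 0.012 0 0 0; 1 0.005 0 0 0 0 0; 1 0.005 0 0 0 0 0; 1 0.003 0 0 0 0 0; 1 0 0 0 0 0 0"
}}

```text
clock: 16.35
position: [0.44, 0.0935, 0.0823]
ee_rot: [3.134, -0.212, -0.004]
force: [-6.0, -0.1, 0.6]
width: 0.559
```

{"api": "jog_arm", "payload": {
  "commands": "1 -0.006 0 0 0 0 0; 1 -0.007 0 0 0 0 0; 1 -0.006 0 0 0 0 0; 1 -0.006 0 0 0 0 0; 1 0 0 0 0 0 0"
}}

```text
clock: 16.85
position: [0.4354, 0.0937, 0.0833]
ee_rot: [-3.133, 0.213, -0.005]
force: [5.0, -0.7, -3.8]
width: 0.562
```

```bash
python3 - <<'E'
from h import *
d=np.load('top1.npz'); w=world(d); z=w[...,2]; D=np.hypot(w[...,0]-.6362,w[...,1]+.0308)
m=(abs(z-.208)<.005)&(D<.03); K=d['camera_matrix'][0,0]; zz=np.median(d['z_map'][m]); px=(zz/K*1000)**2
print('area mm2',m.sum()*px,'expect 23:',np.pi*(26**2-11.5**2),'30:',np.pi*(26**2-15**2))
E
```

```text
area mm2 1548.9190822758667 expect 23: 1708.24100538945 30: 1416.8582867689968
```

Play is about 4 mm in total (-6 N at x 0.440, +5 N at 0.4354), which means a 23 bore on the nose. Ring 1 is tight and goes to the yellow tray. I'm checking the tray's place again before going.

{"api": "jog_arm", "payload": {
  "commands": "1 0.007 0 0.03 0 0 0; 1 0 0 0.06 0 0 0; 1 0 0 0.08 0 0 0; 1 0 0 0.09 0 0 0; 1 0 0 0.03 0 0 0"
}}

```text
clock: 17.35
position: [0.4369, 0.0942, 0.1723]
ee_rot: [-3.134, 0.212, -0.005]
force: [1.6, 0.1, -1.3]
width: 0.554
```

```bash
cat >> h.py <<'E'
def trays(d,tag=''):
    w=world(d); z=w[...,2]; P=d['pixels'].astype(int); r,g,b=P[...,0],P[...,1],P[...,2]
    R=(w[...,1]>.15)&(w[...,1]<.5)&(w[...,0]>.3)&(w[...,0]<.7)&(z<.03)
    print(tag,'blue',rect(w,biggest(R&(b>r+60)&(b>g+40)))); print(tag,'yel',rect(w,biggest(R&(r>120)&(g>120)&(g>b+60))))
E
python3 - <<'E'
from h import *
trays(grab('scene'),'s'); trays(grab('top'),'t'); o=status.observe(); print(o['position'],o['width'],o['force'])
E
```

```text
s blue (array([590.4, 313.8]), array([ 87. , 190.5]), 2.2, 0.0058, 2929)
s yel (array([432.5, 309.2]), array([191.9, 100.7]), 88.0, 0.0057, 2580)
t blue (array([587.6, 313.7]), array([ 85.5, 187.8]), 1.9, 0.0044, 1589)
t yel (array([438.9, 313.5]), array([198.1,  91.7]), 88.1, 0.0043, 1771)
[0.43667369 0.09380203 0.17097006] 0.5588533125443478 [ 0.50800606  0.15262462 -2.03365053]
```

{"api": "jog_arm", "payload": {
  "commands": "1 0 0.133 0 0 0 0.0025; 1 0 0.133 0 0 0 0.0025; 1 0 0.133 0 0 0 0.0025; 1 0 0.133 0 0 0 0.0025; 1 0 0.133 0 0 0 0.0025"
}}

```text
clock: 17.95
position: [0.4352, 0.2941, 0.1682]
ee_rot: [3.139, -0.089, -0.003]
force: [0.3, -1.2, -1.9]
width: 0.563
```

{"api": "jog_arm", "payload": {
  "commands": "1 0.005 0.133 0 0 0 0.0025; 1 0 0.132 0 0 0 0; 1 0 0 -0.12 0 0 0; 1 0 0 -0.12 0 0 0; 1 0 0 -0.12 0 0 0"
}}

```text
clock: 18.45
position: [0.4365, 0.3723, 0.059]
ee_rot: [3.14, -0.063, -0.002]
force: [0.9, -0.5, -2.1]
width: 0.56
```

{"api": "jog_arm", "payload": {
  "commands": "1 0 0 -0.06 0 0 0; 1 0 0 -0.02 0 0 0; 1 0 0 0 0 0 0; 1 0 0 0 0 0 0; 1 0 0 0 0 0 0"
}}

```text
clock: 18.95
position: [0.438, 0.3733, 0.039]
ee_rot: [-3.14, 0.065, -0.002]
force: [-1.0, -0.2, -0.6]
width: 0.556
```

{"api": "jog_arm", "payload": {
  "commands": "1 0 0 -0.015 0 0 0; 1 0 0 -0.01 0 0 0; 1 0 0 -0.006 0 0 0; 1 0 0 0 0 0 0; 1 0 0 0 0 0 0"
}}

```text
clock: 19.45
position: [0.4374, 0.3727, 0.0286]
ee_rot: [3.141, -0.065, -0.0]
force: [0.1, 1.8, -1.6]
width: 0.562
```

Next I release, rise, and head to the top tin, to grip it across its width.

{"api": "jog_arm", "payload": {
  "commands": "1 0 0 -0.003 0 0 0; -0.35 0 0 0 0 0 0; -0.35 0 0 0 0 0 0; -0.35 0 0 0.02 0 0 0; -0.35 0 0 0.08 0 0 0"
}}

```text
clock: 19.95
position: [0.4365, 0.3715, 0.0566]
ee_rot: [3.138, -0.065, -0.004]
force: [-0.2, -0.0, 0.8]
width: 0.671
```

{"api": "jog_arm", "payload": {
  "commands": "-1 0 0 0.15 0 0 -0.02; -1 0 0 0.15 0 0 -0.02; -1 0 0 0.15 0 0 -0.02; -1 0 0 0.15 0 0 -0.02; -1 0 0 0.15 0 0 -0.02"
}}

```text
clock: 20.45
position: [0.437, 0.3726, 0.2854]
ee_rot: [-2.964, 1.039, -0.0]
force: [0.8, 0.5, 0.1]
width: 0.994
```

```bash
python3 - <<'E'
from h import *
s=grab('scene'); d=grab('top'); trays(s,'s'); trays(d,'t')
o=status.observe(); print(o['position'],o['ee_rot'],o['width'],o['force'])
for q in (s,d):
    w=world(q); z=w[...,2]; D=np.hypot(w[...,0]-.438,w[...,1]-.372); m=(D<.04)&(abs(z-.06)<.006); print(rect(w,m))
    R=(abs(w[...,0]-.628)<.09)&(abs(w[...,1]+.032)<.05)&(abs(z-.216)<.005); print('rim',rect(w,R))
E
```

```text
s blue (array([590.4, 313.8]), array([ 86.7, 190.7]), 2.0, 0.0058, 2919)
s yel (array([432.5, 309.1]), array([192.6, 101.1]), 88.5, 0.006, 2050)
t blue (array([587.5, 314.1]), array([ 86.4, 190.6]), 2.0, 0.0047, 1543)
t yel (array([439. , 309.1]), array([190.6,  91.4]), 88.2, 0.0044, 1290)
[0.43887234 0.37545931 0.29010889] [-2.95572126  1.03415512 -0.00819935] 0.9994491425842691 [ 0.38063618 -0.41548772  0.53369706]
(array([440.2, 371.7]), array([50.4, 49. ]), 28.8, 0.0605, 296)
rim (array([629. , -32.7]), array([ 68.7, 137.8]), 82.6, 0.2165, 428)
(array([447.1, 365.6]), array([50.5, 23.9]), 53.5, 0.0588, 87)
rim (array([626.9, -31.3]), array([ 66.9, 136.9]), 82.5, 0.2158, 214)
```

{"api": "jog_arm", "payload": {
  "commands": "-1 0.0633 -0.135 0 0 0 -0.0164; -1 0.0633 -0.135 0 0 0 -0.0164; -1 0.0633 -0.135 0 0 0 -0.0164; -1 0.0633 -0.135 0 0 0 -0.0164; -1 0.0633 -0.135 0 0 0 -0.0164"
}}

```text
clock: 21.05
position: [0.5327, 0.1686, 0.2829]
ee_rot: [-2.603, 1.758, -0.0]
force: [0.7, -0.5, 0.2]
width: 1.002
```

{"api": "jog_arm", "payload": {
  "commands": "-1 0.0633 -0.135 0 0 0 -0.0164; -1 0.0633 -0.135 0 0 0 -0.0164; -1 0.0633 -0.135 0 0 0 -0.0164; -1 0.0633 -0.135 0 0 0 -0.0164; -1 0.0633 -0.135 0 0 0 -0.0164"
}}

```text
clock: 21.55
position: [0.6277, -0.0339, 0.2829]
ee_rot: [-2.07, 2.363, -0.0]
force: [0.3, 1.0, 0.5]
width: 1.001
```

{"api": "jog_arm", "payload": {
  "commands": "-1 0 0 -0.1 0 0 0; -1 0 0 -0.05 0 0 0; -1 0 0 0 0 0 0; -1 0 0 0 0 0 0; -1 0 0 0 0 0 0"
}}

```text
clock: 22.05
position: [0.628, -0.0319, 0.239]
ee_rot: [-2.073, 2.358, -0.002]
force: [0.5, -0.1, 0.3]
width: 1.004
```

{"api": "jog_arm", "payload": {
  "commands": "-1 0 0 -0.04 0 0 0; -1 0 0 -0.05 0 0 0; -1 0 0 -0.05 0 0 0; -1 0 0 -0.04 0 0 0; -1 0 0 0 0 0 0"
}}

```text
clock: 22.55
position: [0.6263, -0.0323, 0.1818]
ee_rot: [2.072, -2.358, -0.003]
force: [-0.6, 0.3, 0.2]
width: 1.002
```

{"api": "jog_arm", "payload": {
  "commands": "1 0 0 0 0 0 0; 1 0 0 0 0 0 0; 1 0 0 0 0 0 0; 1 0 0 0 0 0 0; 1 0 0 0 0 0 0"
}}

```text
clock: 23.05
position: [0.6278, -0.0323, 0.1844]
ee_rot: [-2.073, 2.36, -0.001]
force: [0.3, 0.3, 3.9]
width: 0.716
```

{"api": "jog_arm", "payload": {
  "commands": "1 0 0 0 0 0 0; 1 0 0 0.01 0 0 0; 1 0 0 0.02 0 0 0; 1 0 0 0.04 0 0 0; 1 0 0 0.06 0 0 0"
}}

```text
clock: 23.55
position: [0.6268, -0.0324, 0.2229]
ee_rot: [2.072, -2.359, -0.002]
force: [1.5, 0.6, -2.0]
width: 0.718
```

{"api": "jog_arm", "payload": {
  "commands": "1 -0.0467 -0.1248 0.02 0 0 0.004; 1 -0.0467 -0.1248 0 0 0 0.004; 1 -0.0467 -0.1248 0 0 0 0.004; 1 -0.0467 -0.1248 0 0 0 0.004; 1 -0.0467 -0.1248 0 0 0 0.004"
}}

```text
clock: 24.05
position: [0.5568, -0.221, 0.2298]
ee_rot: [-2.218, 2.224, -0.001]
force: [0.8, -0.4, -2.0]
width: 0.718
```

{"api": "jog_arm", "payload": {
  "commands": "1 -0.0467 -0.1248 0 0 0 0.004; 1 -0.0467 -0.1248 0 0 0 0.004; 1 0 0 -0.12 0 0 0; 1 0 0 -0.12 0 0 0; 1 0 0 -0.12 0 0 0"
}}

```text
clock: 24.55
position: [0.5296, -0.2952, 0.1207]
ee_rot: [-2.271, 2.17, -0.003]
force: [0.6, -0.3, -1.9]
width: 0.719
```

{"api": "jog_arm", "payload": {
  "commands": "1 0 0 -0.12 0 0 0; 1 0 0 -0.05 0 0 0; 1 0 0 0 0 0 0; 1 0 0 0 0 0 0; 1 0 0 0 0 0 0"
}}

```text
clock: 25.05
position: [0.5305, -0.295, 0.0715]
ee_rot: [-2.272, 2.168, -0.004]
force: [0.2, -0.9, -1.0]
width: 0.717
```

{"api": "jog_arm", "payload": {
  "commands": "1 0 0 -0.035 0 0 0; 1 0 0 -0.025 0 0 0; 1 0 0 -0.015 0 0 0; 1 0 0 0 0 0 0; 1 0 0 0 0 0 0"
}}

```text
clock: 25.55
position: [0.5292, -0.2944, 0.047]
ee_rot: [2.273, -2.169, -0.001]
force: [0.3, 0.2, -0.8]
width: 0.722
```

{"api": "jog_arm", "payload": {
  "commands": "1 0 0 -0.006 0 0 0; 1 0 0 -0.003 0 0 0; 1 0 0 0 0 0 0; 1 0 0 0 0 0 0; 1 0 0 0 0 0 0"
}}

```text
clock: 26.05
position: [0.5294, -0.2945, 0.0446]
ee_rot: [-2.273, 2.169, -0.0]
force: [0.5, 0.0, -1.1]
width: 0.72
```

{"api": "jog_arm", "payload": {
  "commands": "1 0 0 -0.003 0 0 0; -0.75 0 0 0 0 0 0; -0.75 0 0 0 0 0 0; -0.75 0 0 0 0 0 0; -0.75 0 0 0.05 0 0 0"
}}

```text
clock: 26.55
position: [0.528, -0.2938, 0.0573]
ee_rot: [2.272, -2.168, -0.005]
force: [0.0, -0.2, -0.2]
width: 0.873
```

{"api": "jog_arm", "payload": {
  "commands": "-0.75 0 0 0.12 0 0 0; -0.75 0 0 0.15 0 0 0.02; -0.75 0 0 0.15 0 0 0.02; -0.75 0 0 0.15 0 0 0.02; -0.75 0 0 0.15 0 0 0.02"
}}

```text
clock: 27.05
position: [0.5289, -0.2943, 0.2779]
ee_rot: [2.744, -1.528, 0.002]
force: [1.3, -1.2, 0.4]
width: 0.876
```

```bash
cat >> h.py <<'E'
def tin(q,n,zr,zt):
    """rim at height zr and ring top at zt of the carrier tin"""
    w=world(q); z=w[...,2]; R=(abs(w[...,0]-.628)<.08)&(abs(w[...,1]+.032)<.045)
    print(n,'rim',rect(w,R&(abs(z-zr)<.004)))
    k=(w[...,0]-.628)*np.sin(.134)+(w[...,1]+.032)*np.cos(.134)
    m=biggest(R&(abs(z-zt)<.004)&(abs(k)<.0275)); print('ring',rect(w,m),cv2.minEnclosingCircle((w[m][:,:2]*1000).astype(np.float32)) if m.any() else 0)
E
python3 - <<'E'
from h import *
s=grab('scene'); d=grab('top'); trays(s,'s'); trays(d,'t'); np.savez('top4.npz',**d)
o=status.observe(); print(o['position'],o['ee_rot'],o['width'],o['force'])
tin(s,'s',.149,.141); tin(d,'t',.149,.141)
a=cv2.resize(d['pixels'][90:230,270:480,::-1],(480,320),interpolation=cv2.INTER_CUBIC); b=cv2.resize(s['pixels'][120:280,200:360,::-1],(320,320),interpolation=cv2.INTER_CUBIC); cv2.imwrite('pics/c5.png',np.hstack([a,b]))
E
```

```text
s blue (array([590.7, 314.1]), array([ 86.9, 190.4]), 2.6, 0.0058, 2917)
s yel (array([432.5, 309. ]), array([192.5, 101.7]), 87.5, 0.006, 2068)
t blue (array([587.7, 314.2]), array([ 85.6, 190.4]), 2.3, 0.0046, 1593)
t yel (array([438.8, 313.1]), array([197.5,  91.6]), 88.1, 0.0046, 1539)
[ 0.53211845 -0.29550058  0.2828081 ] [-2.74285236  1.52997466 -0.01882806] 0.8738362149623369 [ 1.06723814 -0.30651012 -0.45354873]
s rim (array([629.2, -32.6]), array([ 68.9, 136.8]), 82.4, 0.1497, 356)
ring (array([630.4, -34.6]), array([48.6, 49.3]), 84.8, 0.1422, 199) ((629.9104614257812, -33.47991180419922), 25.841012954711914)
t rim (array([627.3, -31.3]), array([ 66.8, 137. ]), 82.4, 0.1484, 186)
ring (array([627.1, -31.7]), array([49.7, 50.1]), 27.4, 0.1411, 127) ((626.6389770507812, -31.623435974121094), 26.136436462402344)
```

View pics/c5.png

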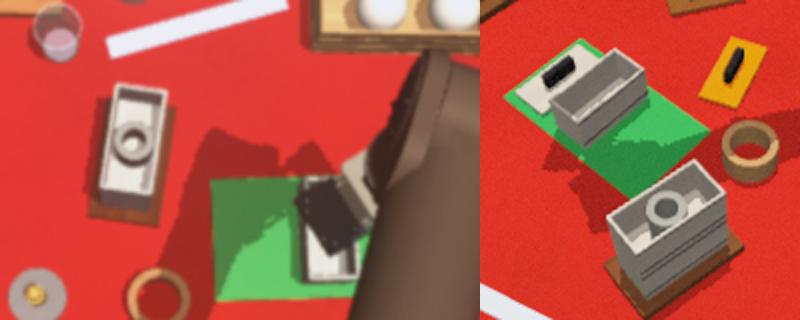

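The left panel shows the top tin standing on the mat beside the lid at (330,235). The middle tin holds a ring at (130,140) that looks to have a wider bore. Next is that ring.

{"api": "jog_arm", "payload": {
  "commands": "-0.45 0.033 0.0873 -0.0283 0 0 0.0141; -0.45 0.033 0.0873 -0.0283 0 0 0.0141; -0.45 0.033 0.0873 -0.0283 0 0 0.0141; -0.45 0.033 0.0873 -0.0283 0 0 0.0141; -0.45 0.033 0.0873 -0.0283 0 0 0.0141"
}}

```text
clock: 27.65
position: [0.5793, -0.1615, 0.2317]
ee_rot: [3.014, -0.887, 0.0]
force: [-0.1, 0.1, -0.7]
width: 0.727
```

{"api": "jog_arm", "payload": {
  "commands": "-0.45 0.033 0.0873 -0.0283 0 0 0.0141; -0.45 0.033 0.0873 -0.0283 0 0 0.0141; -0.45 0.033 0.0873 -0.0283 0 0 0.0141; -0.45 0.033 0.0873 -0.0283 0 0 0.0141; -0.45 0.033 0.0873 -0.0283 0 0 0.0141"
}}

```text
clock: 28.15
position: [0.6287, -0.0303, 0.1891]
ee_rot: [-3.135, 0.203, 0.0]
force: [-0.2, -0.9, -0.0]
width: 0.727
```

{"api": "jog_arm", "payload": {
  "commands": "-0.45 0 0 -0.05 0 0 0; -0.45 0 0 -0.05 0 0 0; -0.45 0 0 0 0 0 0; -0.45 0 0 0 0 0 0; -0.45 0 0 0 0 0 0"
}}

```text
clock: 28.65
position: [0.6286, -0.0334, 0.1604]
ee_rot: [3.134, -0.215, 0.002]
force: [0.5, -0.5, 0.1]
width: 0.726
```

{"api": "jog_arm", "payload": {
  "commands": "-0.45 0 0 -0.05 0 0 0; -0.45 0 0 -0.05 0 0 0; -0.45 0 0 -0.04 0 0 0; -0.45 0 0 -0.03 0 0 0; -0.45 0 0 0 0 0 0"
}}

```text
clock: 29.15
position: [0.6272, -0.0326, 0.1067]
ee_rot: [3.134, -0.213, -0.005]
force: [-0.2, 0.2, -0.2]
width: 0.724
```

{"api": "jog_arm", "payload": {
  "commands": "1 0 0 0 0 0 0; 1 0 0 0 0 0 0; 1 0 0 0 0 0 0; 1 0 0 0 0 0 0; 1 0 0 0 0 0 0"
}}

```text
clock: 29.65
position: [0.6287, -0.0324, 0.1093]
ee_rot: [-3.134, 0.213, -0.002]
force: [-0.3, 1.1, 1.8]
width: 0.567
```

{"api": "jog_arm", "payload": {
  "commands": "1 0 0 0.02 0 0 0; 1 0 0 0.05 0 0 0; 1 0 0 0.08 0 0 0; 1 0 0 0.1 0 0 0; 1 0 0 0.1 0 0 0"
}}

```text
clock: 30.15
position: [0.628, -0.0325, 0.2157]
ee_rot: [-3.134, 0.212, 0.0]
force: [0.2, -0.5, -2.6]
width: 0.568
```

{"api": "jog_arm", "payload": {
  "commands": "1 0 0 0.05 0 0 0; 1 0 0 0 0 0 0; 1 0 0 0 0 0 0; 1 0 0 0 0 0 0; 1 0 0 0 0 0 0"
}}

```text
clock: 30.65
position: [0.6276, -0.0326, 0.2274]
ee_rot: [3.134, -0.213, -0.003]
force: [0.2, 1.0, -2.2]
width: 0.568
```

```bash
python3 - <<'E'
from h import *
s=grab('scene'); o=status.observe(); p=o['position']; print(p,o['force'],o['width']*92); r=ringfit(s,p,p[2]-.0245); print(r, r[0]-p[:2]*1000)
E
```

```text
[ 0.62776611 -0.03259854  0.22758836] [-0.93624767 -0.23553778 -1.74198779] 52.15904560783556
(array([628.70407241, -34.48260806]), np.float64(0.728639910786191), 96) [ 0.93795763 -1.88406558]
```

{"api": "jog_arm", "payload": {
  "commands": "1 -0.1057 0.0707 0 0 0 0; 1 -0.1057 0.0707 0 0 0 0; 1 -0.1057 0.0707 0 0 0 0; 1 -0.1057 0.0707 0 0 0 0; 1 -0.1057 0.0707 0 0 0 0"
}}

```text
clock: 31.2
position: [0.4682, 0.0742, 0.2282]
ee_rot: [3.134, -0.213, -0.001]
force: [-0.9, 1.0, -0.7]
width: 0.568
```

{"api": "jog_arm", "payload": {
  "commands": "1 -0.1057 0.0707 0 0 0 0; 1 0 0 -0.12 0 0 0; 1 0 0 -0.12 0 0 0; 1 0 0 -0.05 0 0 0; 1 0 0 0 0 0 0"
}}

```text
clock: 31.7
position: [0.4362, 0.0942, 0.1396]
ee_rot: [3.133, -0.212, -0.007]
force: [0.3, 0.2, -1.6]
width: 0.569
```

{"api": "jog_arm", "payload": {
  "commands": "1 0 0 0 0 0 0; 1 0 0 0 0 0 0; 1 0 0 0 0 0 0; 1 0 0 0 0 0 0; 1 0 0 0 0 0 0"
}}

```text
clock: 32.2
position: [0.4384, 0.0947, 0.1421]
ee_rot: [-3.134, 0.213, -0.001]
force: [-0.6, 0.5, -3.2]
width: 0.564
```

```bash
python3 - <<'E'
from h import *
s=grab('scene'); o=status.observe(); p=o['position']; print(p,o['force']); r=ringfit(s,p,p[2]-.0245); print(r, r[0]-p[:2]*1000)
w=world(s); d=np.hypot(w[...,0]-.44,w[...,1]-.095); m=(w[...,2]>.018)&(w[...,2]<.052)&(d<.02); print('thick',cyl(w,m,[.44,.095],.013))
E
```

```text
[0.4382609  0.09473278 0.14200087] [-0.46009139 -0.15086445 -1.68469728]
(array([438.92520679,  92.59079673]), np.float64(0.3324677501936567), 53) [ 0.66430264 -2.1419797 ]
thick (array([438.50099797,  93.0837896 ]), np.float64(0.46046361140118874), 54)
```

{"api": "jog_arm", "payload": {
  "commands": "1 -0.001 0.001 -0.05 0 0 0; 1 0 0 -0.05 0 0 0; 1 0 0 -0.04 0 0 0; 1 0 0 0 0 0 0; 1 0 0 0 0 0 0"
}}

```text
clock: 32.75
position: [0.4377, 0.0951, 0.0998]
ee_rot: [-3.134, 0.212, 0.001]
force: [0.2, 0.1, -1.3]
width: 0.567
```

{"api": "jog_arm", "payload": {
  "commands": "1 0 0 -0.015 0 0 0; 1 0 0 -0.015 0 0 0; 1 0 0 -0.015 0 0 0; 1 0 0 0 0 0 0; 1 0 0 0 0 0 0"
}}

```text
clock: 33.25
position: [0.4377, 0.095, 0.0861]
ee_rot: [3.134, -0.213, -0.0]
force: [-0.9, -0.6, -2.2]
width: 0.568
```

{"api": "jog_arm", "payload": {
  "commands": "1 0 0 -0.01 0 0 0; 1 0 0 -0.01 0 0 0; 1 0 0 -0.008 0 0 0; 1 0 0 0 0 0 0; 1 0 0 0 0 0 0"
}}

```text
clock: 33.75
position: [0.4377, 0.0951, 0.0777]
ee_rot: [3.134, -0.213, -0.0]
force: [0.5, 0.3, -3.1]
width: 0.57
```

It's past the step freely, so it goes on down to the foot.

{"api": "jog_arm", "payload": {
  "commands": "1 0 0 -0.025 0 0 0; 1 0 0 -0.025 0 0 0; 1 0 0 -0.025 0 0 0; 1 0 0 0 0 0 0; 1 0 0 0 0 0 0"
}}

```text
clock: 34.25
position: [0.4375, 0.0951, 0.0549]
ee_rot: [3.134, -0.212, -0.001]
force: [0.0, 0.7, -1.8]
width: 0.565
```

{"api": "jog_arm", "payload": {
  "commands": "1 0 0 -0.02 0 0 0; 1 0 0 -0.015 0 0 0; 1 0 0 -0.01 0 0 0; 1 0 0 0 0 0 0; 1 0 0 0 0 0 0"
}}

```text
clock: 34.75
position: [0.4377, 0.095, 0.0417]
ee_rot: [3.134, -0.213, -0.0]
force: [-0.3, 0.4, -2.4]
width: 0.567
```

{"api": "jog_arm", "payload": {
  "commands": "1 0 0 -0.01 0 0 0; 1 0 0 -0.006 0 0 0; 1 0 0 -0.004 0 0 0; 1 0 0 0 0 0 0; 1 0 0 0 0 0 0"
}}

```text
clock: 35.25
position: [0.4377, 0.095, 0.0361]
ee_rot: [3.134, -0.213, 0.0]
force: [-2.4, -0.9, 6.5]
width: 0.57
```

```bash
python3 - <<'E'
from h import *
o=status.observe(); print(o['position'],o['force'])
E
```

```text
[0.43773368 0.09496993 0.03611145] [-2.43520426 -0.92859051  6.48725349]
```

It touched the foot at TCP 0.036, where the underside should be 0.012, so this ring passes and goes to the blue tray.

{"api": "jog_arm", "payload": {
  "commands": "1 0 0 0.05 0 0 0; 1 0 0 0.08 0 0 0; 1 0 0 0.1 0 0 0; 1 0 0 0.12 0 0 0; 1 0 0 0.08 0 0 0"
}}

```text
clock: 35.75
position: [0.4381, 0.0954, 0.1668]
ee_rot: [-3.134, 0.212, -0.002]
force: [0.5, -0.7, -2.4]
width: 0.57
```

```bash
python3 - <<'E'
from h import *
trays(grab('scene'),'s'); trays(grab('top'),'t'); o=status.observe(); print(o['position'],o['width'],o['force'])
E
```

```text
s blue (array([590.8, 314.1]), array([ 87.7, 190.3]), 2.4, 0.0057, 2923)
s yel (array([432.9, 309.4]), array([192.5, 101.4]), 88.3, 0.006, 2059)
t blue (array([587.6, 313.6]), array([ 86.3, 189.2]), 2.1, 0.0045, 1583)
t yel (array([438.9, 313.2]), array([198.3,  91.6]), 88.3, 0.0045, 1482)
[0.43963724 0.09571572 0.1676336 ] 0.5672822162624511 [ 0.43722328 -0.00524087 -2.92138007]
```

{"api": "jog_arm", "payload": {
  "commands": "1 0.062 0.117 0 0 0 0.0034; 1 0.062 0.117 0 0 0 0.0034; 1 0.062 0.117 0 0 0 0.0034; 1 0.062 0.117 0 0 0 0.0034; 1 0.062 0.117 0 0 0 0.0034"
}}

```text
clock: 36.35
position: [0.5309, 0.2714, 0.1629]
ee_rot: [3.14, -0.044, -0.002]
force: [-0.1, 0.5, -2.3]
width: 0.564
```

{"api": "jog_arm", "payload": {
  "commands": "1 0.062 0.117 0 0 0 0.0034; 1 0.062 0.117 0 0 0 0.0034; 1 0.062 0.117 0 0 0 0.0034; 1 0 0 -0.12 0 0 0; 1 0 0 -0.12 0 0 0"
}}

```text
clock: 36.85
position: [0.5864, 0.3777, 0.0905]
ee_rot: [-3.14, -0.058, -0.0]
force: [1.5, -0.2, -2.7]
width: 0.561
```

{"api": "jog_arm", "payload": {
  "commands": "1 0 0 -0.12 0 0 0; 1 0 0 -0.05 0 0 0; 1 0 0 0 0 0 0; 1 0 0 0 0 0 0; 1 0 0 0 0 0 0"
}}

```text
clock: 37.35
position: [0.5876, 0.3769, 0.0439]
ee_rot: [-3.139, -0.055, -0.004]
force: [0.1, -0.5, -1.2]
width: 0.567
```

{"api": "jog_arm", "payload": {
  "commands": "1 0 0 -0.02 0 0 0; 1 0 0 -0.012 0 0 0; 1 0 0 -0.008 0 0 0; 1 0 0 0 0 0 0; 1 0 0 0 0 0 0"
}}

```text
clock: 37.85
position: [0.5865, 0.3759, 0.0298]
ee_rot: [-3.141, -0.056, 0.0]
force: [-0.4, -0.1, -2.1]
width: 0.564
```

{"api": "jog_arm", "payload": {
  "commands": "1 0 0 -0.003 0 0 0; 1 0 0 0 0 0 0; 1 0 0 0 0 0 0; 1 0 0 0 0 0 0; 1 0 0 0 0 0 0"
}}

```text
clock: 38.35
position: [0.5866, 0.3758, 0.0289]
ee_rot: [-3.141, -0.056, -0.0]
force: [0.9, -0.5, -2.2]
width: 0.568
```

{"api": "jog_arm", "payload": {
  "commands": "1 0 0 -0.003 0 0 0; -0.35 0 0 0 0 0 0; -0.35 0 0 0 0 0 0; -0.35 0 0 0.02 0 0 0; -0.35 0 0 0.08 0 0 0"
}}

```text
clock: 38.85
position: [0.5853, 0.3746, 0.0561]
ee_rot: [3.138, 0.056, -0.005]
force: [0.7, -1.0, 0.4]
width: 0.672
```

{"api": "jog_arm", "payload": {
  "commands": "-0.35 0 0 0.12 0 0 0; -1 0 0 0.12 0 0 0; -1 0 0 0.12 0 0 -0.023; -1 0 0 0.12 0 0 -0.023; -1 0 0 0.12 0 0 -0.023"
}}

```text
clock: 39.35
position: [0.5863, 0.3759, 0.2402]
ee_rot: [-3.077, 0.63, -0.0]
force: [0.4, 0.8, 0.1]
width: 0.967
```

{"api": "jog_arm", "payload": {
  "commands": "-1 0.0153 -0.151 0 0 0 -0.023; -1 0.0153 -0.151 0 0 0 -0.023; -1 0.0153 -0.151 0 0 0 -0.023; -1 0.0153 -0.151 0 0 0 -0.023; -1 0.0153 -0.151 0 0 0 -0.023"
}}

```text
clock: 39.85
position: [0.6095, 0.1477, 0.2388]
ee_rot: [-2.656, 1.677, -0.001]
force: [0.8, 0.6, -1.6]
width: 0.998
```

{"api": "jog_arm", "payload": {
  "commands": "-1 0.0153 -0.151 0 0 0 -0.023; -1 0.0153 -0.151 0 0 0 -0.023; -1 0.0153 -0.151 0 0 0 -0.023; -1 0.0153 -0.151 0 0 0 -0.023; -1 0 0 0 0 0 0"
}}

```text
clock: 40.35
position: [0.6281, -0.0411, 0.2385]
ee_rot: [2.055, -2.372, 0.007]
force: [0.3, -0.1, 0.1]
width: 1.001
```

{"api": "jog_arm", "payload": {
  "commands": "-1 0 0 -0.1 0 0 0; -1 0 0 -0.08 0 0 0; -1 0 0 0 0 0 0; -1 0 0 0 0 0 0; -1 0 0 0 0 0 0"
}}

```text
clock: 40.85
position: [0.6288, -0.0315, 0.1857]
ee_rot: [-2.074, 2.357, -0.002]
force: [0.6, 0.8, 0.3]
width: 1.0
```

```bash
python3 - <<'E'
from h import *
s=grab('scene'); w=world(s); z=w[...,2]
for c in ((.5865,.374),(.439,.372)):
    D=np.hypot(w[...,0]-c[0],w[...,1]-c[1]); m=(D<.04)&(abs(z-.06)<.006); print(rect(w,m))
trays(s,'s')
o=status.observe(); print(o['position'],o['ee_rot'],o['width'],o['force'])
E
```

```text
(array([588.9, 373.5]), array([51. , 49.4]), 32.2, 0.0607, 300)
(array([440.1, 371.4]), array([50.9, 49.1]), 30.2, 0.0605, 300)
s blue (array([590.3, 314. ]), array([ 87.4, 190.5]), 2.3, 0.006, 2349)
s yel (array([432.8, 309.1]), array([192.2, 101.2]), 87.8, 0.0061, 2070)
[ 0.62880319 -0.03159627  0.1857179 ] [-2.07404258  2.35707349 -0.00247746] 1.0018020907775822 [0.50096316 0.75409974 0.63614149]
```

{"api": "jog_arm", "payload": {
  "commands": "-1 0 0 -0.05 0 0 0; -1 0 0 -0.06 0 0 0; -1 0 0 -0.06 0 0 0; -1 0 0 -0.05 0 0 0; -1 0 0 0 0 0 0"
}}

```text
clock: 41.4
position: [0.6272, -0.0319, 0.1171]
ee_rot: [2.074, -2.358, -0.002]
force: [-1.0, -0.2, 0.7]
width: 0.997
```

{"api": "jog_arm", "payload": {
  "commands": "1 0 0 0 0 0 0; 1 0 0 0 0 0 0; 1 0 0 0 0 0 0; 1 0 0 0 0 0 0; 1 0 0 0 0 0 0"
}}

```text
clock: 41.9
position: [0.6284, -0.0319, 0.1189]
ee_rot: [-2.074, 2.358, -0.001]
force: [-0.7, -0.3, 6.0]
width: 0.717
```

{"api": "jog_arm", "payload": {
  "commands": "1 0 0 0 0 0 0; 1 0 0 0.01 0 0 0; 1 0 0 0.02 0 0 0; 1 0 0 0.04 0 0 0; 1 0 0 0.06 0 0 0"
}}

```text
clock: 42.4
position: [0.6272, -0.0319, 0.1572]
ee_rot: [2.074, -2.358, -0.002]
force: [-0.3, 0.3, -0.9]
width: 0.719
```

{"api": "jog_arm", "payload": {
  "commands": "1 0 0 0.08 0 0 0; 1 0 0 0.05 0 0 0; 1 0 0 0 0 0 0; 1 0 0 0 0 0 0; 1 0 0 0 0 0 0"
}}

```text
clock: 42.9
position: [0.6272, -0.0319, 0.195]
ee_rot: [2.074, -2.358, -0.002]
force: [-0.3, -0.1, -0.9]
width: 0.72
```

{"api": "jog_arm", "payload": {
  "commands": "1 -0.068 -0.108 0 0 0 0.0056; 1 -0.068 -0.108 0 0 0 0.0056; 1 -0.068 -0.108 0 0 0 0.0056; 1 -0.068 -0.108 0 0 0 0.0056; 1 -0.068 -0.108 0 0 0 0.0056"
}}

```text
clock: 43.4
position: [0.5243, -0.1949, 0.195]
ee_rot: [2.275, -2.165, -0.002]
force: [0.2, -0.4, -1.4]
width: 0.717
```

{"api": "jog_arm", "payload": {
  "commands": "1 0 0 -0.1 0 0 0; 1 0 0 -0.12 0 0 0; 1 0 0 -0.12 0 0 0; 1 0 0 -0.06 0 0 0; 1 0 0 0 0 0 0"
}}

```text
clock: 43.9
position: [0.5231, -0.1931, 0.0726]
ee_rot: [2.272, -2.165, -0.01]
force: [-0.7, -0.3, -1.0]
width: 0.719
```

{"api": "jog_arm", "payload": {
  "commands": "1 0 0 0 0 0 0; 1 0 0 0 0 0 0; 1 0 0 0 0 0 0; 1 0 0 0 0 0 0; 1 0 0 0 0 0 0"
}}

```text
clock: 44.4
position: [0.5262, -0.194, 0.0766]
ee_rot: [-2.274, 2.167, -0.001]
force: [0.0, 0.3, -2.4]
width: 0.719
```

{"api": "jog_arm", "payload": {
  "commands": "1 0 0 -0.04 0 0 0; 1 0 0 -0.03 0 0 0; 1 0 0 -0.02 0 0 0; 1 0 0 0 0 0 0; 1 0 0 0 0 0 0"
}}

```text
clock: 44.9
position: [0.5257, -0.1938, 0.0486]
ee_rot: [2.274, -2.167, -0.001]
force: [-0.5, -0.2, -1.2]
width: 0.718
```

{"api": "jog_arm", "payload": {
  "commands": "1 0 0 -0.006 0 0 0; 1 0 0 0 0 0 0; 1 0 0 0 0 0 0; 1 0 0 0 0 0 0; 1 0 0 0 0 0 0"
}}

```text
clock: 45.4
position: [0.5259, -0.1939, 0.0473]
ee_rot: [-2.274, 2.167, -0.0]
force: [-0.5, -0.1, -2.2]
width: 0.718
```

{"api": "jog_arm", "payload": {
  "commands": "1 0 0 -0.004 0 0 0; 1 0 0 -0.003 0 0 0; 1 0 0 0 0 0 0; 1 0 0 0 0 0 0; 1 0 0 0 0 0 0"
}}

```text
clock: 45.9
position: [0.526, -0.1939, 0.0458]
ee_rot: [-2.274, 2.167, -0.001]
force: [-3.6, 1.4, 8.5]
width: 0.716
```

{"api": "jog_arm", "payload": {
  "commands": "-0.7 0 0 0 0 0 0; -0.7 0 0 0 0 0 0; -0.7 0 0 0 0 0 0; -0.7 0 0 0.03 0 0 0; -0.7 0 0 0.06 0 0 0"
}}

```text
clock: 46.4
position: [0.5249, -0.1936, 0.0717]
ee_rot: [2.273, -2.167, -0.004]
force: [-0.5, -0.5, -0.4]
width: 0.849
```

{"api": "jog_arm", "payload": {
  "commands": "-0.7 0 0 0.12 0 0 0; -0.7 0 0 0.12 0 0 0.02; -0.7 0 0 0.12 0 0 0.02; -0.7 0 0 0.12 0 0 0.02; -0.7 0 0 0.06 0 0 0.02"
}}

```text
clock: 46.9
position: [0.527, -0.1941, 0.2382]
ee_rot: [-2.745, 1.526, -0.007]
force: [0.5, -0.4, -0.6]
width: 0.852
```

```bash
python3 - <<'E'
from h import *
s=grab('scene'); d=grab('top'); trays(s,'s'); trays(d,'t')
o=status.observe(); print(o['position'],o['ee_rot'],o['width'],o['force'])
tin(s,'s',.082,.074); tin(d,'t',.082,.074)
a=cv2.resize(d['pixels'][90:230,270:480,::-1],(480,320),interpolation=cv2.INTER_CUBIC); b=cv2.resize(s['pixels'][120:280,200:360,::-1],(320,320),interpolation=cv2.INTER_CUBIC); cv2.imwrite('pics/c6.png',np.hstack([a,b]))
E
```

```text
s blue (array([590.5, 314. ]), array([ 87.2, 190.3]), 2.1, 0.006, 2343)
s yel (array([432.1, 309.1]), array([192.6, 101.4]), 88.6, 0.0059, 2060)
t blue (array([587.9, 313.8]), array([ 86.4, 189.3]), 1.9, 0.0048, 1307)
t yel (array([439. , 313.1]), array([198.1,  91.9]), 88.2, 0.0045, 1539)
[ 0.52742802 -0.1942776   0.23781337] [-2.74314712  1.52880145 -0.00907035] 0.8493193042059489 [ 0.11226476 -0.03763404  0.84888833]
s rim (array([629.2, -33.3]), array([ 69., 137.]), 82.4, 0.0825, 310)
ring (array([622.2, -32.4]), array([50.1, 47.8]), 46.1, 0.0749, 181) ((623.0046997070312, -32.04751968383789), 26.195240020751953)
t rim (array([627.2, -31.3]), array([ 66.8, 136.6]), 82.4, 0.0817, 156)
ring (array([619.5, -31. ]), array([47.1, 45.6]), 0.8, 0.0735, 111) ((619.7683715820312, -30.44098472595215), 25.837862014770508)
```

View pics/c6.png

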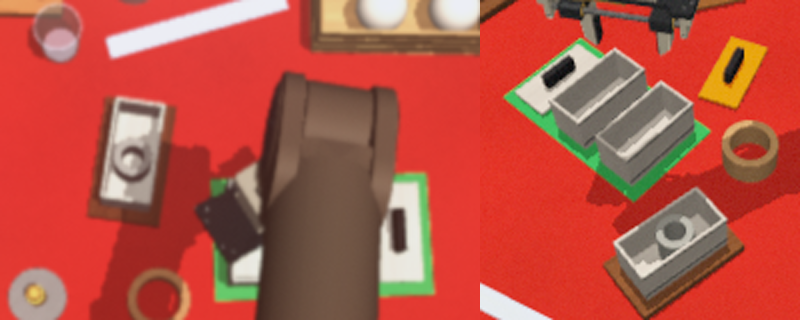

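The panels show the lid and both tins upright in a row on the mat (right panel: 558,72; 600,95; 648,130), and the bottom tin with its ring at (130,157), about 7 mm to the near end. I'll take the last ring.

{"api": "jog_arm", "payload": {
  "commands": "-0.35 0.0398 0.0675 -0.0433 0 0 0.0176; -0.35 0.0398 0.0675 -0.0433 0 0 0.0176; -0.35 0.0398 0.0675 -0.0433 0 0 0.0176; -0.35 0.0398 0.0675 -0.0433 0 0 0.0176; -0.35 0.0398 0.0675 -0.0433 0 0 0.0176"
}}

```text
clock: 47.5
position: [0.5854, -0.0918, 0.168]
ee_rot: [3.057, -0.724, -0.002]
force: [0.5, -1.0, -0.8]
width: 0.68
```

{"api": "jog_arm", "payload": {
  "commands": "-0.35 0.0398 0.0675 -0.0433 0 0 0.0176; -0.35 0.0398 0.0675 -0.0433 0 0 0.0176; -0.35 0.0398 0.0675 -0.0433 0 0 0.0176; -0.35 0 0 -0.05 0 0 0; -0.35 0 0 0 0 0 0"
}}

```text
clock: 48.0
position: [0.6194, -0.032, 0.1124]
ee_rot: [3.134, -0.216, -0.008]
force: [-0.7, -0.4, -0.3]
width: 0.677
```

{"api": "jog_arm", "payload": {
  "commands": "-0.35 0 0 0 0 0 0; -0.35 0 0 0 0 0 0; -0.35 0 0 0 0 0 0; -0.35 0 0 0 0 0 0; -0.35 0 0 0 0 0 0"
}}

```text
clock: 48.5
position: [0.6215, -0.0322, 0.1156]
ee_rot: [3.134, -0.214, 0.001]
force: [-0.5, 0.3, -0.0]
width: 0.672
```

Down 73 mm to 0.042.

{"api": "jog_arm", "payload": {
  "commands": "-0.35 0 0 -0.06 0 0 0; -0.35 0 0 -0.05 0 0 0; -0.35 0 0 -0.05 0 0 0; -0.35 0 0 0 0 0 0; -0.35 0 0 0 0 0 0"
}}

```text
clock: 49.0
position: [0.6211, -0.0318, 0.0668]
ee_rot: [-3.134, 0.213, 0.002]
force: [-0.3, 1.2, 0.4]
width: 0.674
```

{"api": "jog_arm", "payload": {
  "commands": "-0.35 0 0 -0.04 0 0 0; -0.35 0 0 -0.03 0 0 0; -0.35 0 0 -0.013 0 0 0; -0.35 0 0 0 0 0 0; -0.35 0 0 0 0 0 0"
}}

```text
clock: 49.5
position: [0.6214, -0.0318, 0.0423]
ee_rot: [-3.134, 0.213, -0.0]
force: [0.3, 0.1, -0.5]
width: 0.674
```

{"api": "jog_arm", "payload": {
  "commands": "1 0 0 0 0 0 0; 1 0 0 0 0 0 0; 1 0 0 0 0 0 0; 1 0 0 0 0 0 0; 1 0 0 0 0 0 0"
}}

```text
clock: 50.0
position: [0.6217, -0.0318, 0.0427]
ee_rot: [3.134, -0.213, 0.001]
force: [-0.3, -0.8, 3.8]
width: 0.56
```

{"api": "jog_arm", "payload": {
  "commands": "1 0 0 0.03 0 0 0; 1 0 0 0.08 0 0 0; 1 0 0 0.12 0 0 0; 1 0 0 0.12 0 0 0; 1 0 0 0.12 0 0 0"
}}

```text
clock: 50.5
position: [0.6208, -0.0319, 0.1849]
ee_rot: [-3.134, 0.212, 0.001]
force: [0.6, -0.5, -1.5]
width: 0.56
```

{"api": "jog_arm", "payload": {
  "commands": "1 0 0 0.03 0 0 0; 1 0 0 0 0 0 0; 1 0 0 0 0 0 0; 1 0 0 0 0 0 0; 1 0 0 0 0 0 0"
}}

```text
clock: 51.0
position: [0.6205, -0.032, 0.1907]
ee_rot: [3.134, -0.212, -0.004]
force: [0.3, 0.4, -2.6]
width: 0.562
```

```bash
python3 - <<'E'
from h import *
s=grab('scene'); o=status.observe(); p=o['position']; print(p,o['force'],o['width']*92); r=ringfit(s,p,p[2]-.0245); print(r, r[0]-p[:2]*1000)
E
```

```text
[ 0.6207475  -0.03190583  0.19093797] [ 0.33732387  0.51728119 -2.17836503] 51.73396491379462
(array([621.67190387, -32.91314491]), np.float64(0.7636333414874248), 85) [ 0.92440621 -1.0073114 ]
```

{"api": "jog_arm", "payload": {
  "commands": "1 -0.1018 0.07 0 0 0 0; 1 -0.1018 0.07 0 0 0 0; 1 -0.1018 0.07 0 0 0 0; 1 -0.1018 0.07 0 0 0 0; 1 -0.1018 0.07 0 0 0 0"
}}

```text
clock: 51.55
position: [0.4672, 0.0738, 0.1918]
ee_rot: [3.134, -0.213, -0.001]
force: [0.7, 1.3, -1.7]
width: 0.567
```

{"api": "jog_arm", "payload": {
  "commands": "1 -0.1018 0.07 0 0 0 0; 1 0 0 -0.1 0 0 0; 1 0 0 -0.07 0 0 0; 1 0 0 0 0 0 0; 1 0 0 0 0 0 0"
}}

```text
clock: 52.05
position: [0.4381, 0.0943, 0.1414]
ee_rot: [-3.134, 0.212, 0.002]
force: [-0.2, -0.1, -2.4]
width: 0.563
```

{"api": "jog_arm", "payload": {
  "commands": "1 0 0 0 0 0 0; 1 0 0 0 0 0 0; 1 0 0 0 0 0 0; 1 0 0 0 0 0 0; 1 0 0 0 0 0 0"
}}

```text
clock: 52.55
position: [0.4383, 0.0941, 0.1415]
ee_rot: [-3.134, 0.213, -0.001]
force: [0.2, -0.4, -2.3]
width: 0.557
```

```bash
python3 - <<'E'
from h import *
s=grab('scene'); o=status.observe(); p=o['position']; print(p,o['force']); r=ringfit(s,p,p[2]-.0245); print(r, r[0]-p[:2]*1000)
w=world(s); d=np.hypot(w[...,0]-.44,w[...,1]-.095); m=(w[...,2]>.018)&(w[...,2]<.052)&(d<.02); print('thick',cyl(w,m,[.44,.095],.013))
E
```

```text
[0.43819844 0.0941103  0.1413951 ] [ 0.22590837 -0.9666983  -1.90271643]
(array([439.52120966,  92.50110295]), np.float64(0.4685993734404592), 55) [ 1.32276912 -1.60919343]
thick (array([438.54502199,  92.92483803]), np.float64(0.37591695395507685), 53)
```

{"api": "jog_arm", "payload": {
  "commands": "1 -0.001 0.001 -0.05 0 0 0; 1 0 0 -0.05 0 0 0; 1 0 0 -0.04 0 0 0; 1 0 0 0 0 0 0; 1 0 0 0 0 0 0"
}}

```text
clock: 53.1
position: [0.4378, 0.0946, 0.0993]
ee_rot: [-3.134, 0.212, 0.001]
force: [0.6, -0.1, -1.2]
width: 0.562
```

{"api": "jog_arm", "payload": {
  "commands": "1 0 0 -0.015 0 0 0; 1 0 0 -0.015 0 0 0; 1 0 0 -0.015 0 0 0; 1 0 0 0 0 0 0; 1 0 0 0 0 0 0"
}}

```text
clock: 53.6
position: [0.4378, 0.0945, 0.0857]
ee_rot: [3.134, -0.212, -0.0]
force: [0.2, -0.3, -1.6]
width: 0.562
```

{"api": "jog_arm", "payload": {
  "commands": "1 0 0 -0.008 0 0 0; 1 0 0 -0.008 0 0 0; 1 0 0 -0.004 0 0 0; 1 0 0 0 0 0 0; 1 0 0 0 0 0 0"
}}

```text
clock: 54.1
position: [0.4378, 0.0945, 0.0798]
ee_rot: [-3.134, 0.213, -0.0]
force: [0.2, 0.8, -1.4]
width: 0.561
```

{"api": "jog_arm", "payload": {
  "commands": "1 0 0 -0.006 0 0 0; 1 0 0 -0.004 0 0 0; 1 0 0 0 0 0 0; 1 0 0 0 0 0 0; 1 0 0 0 0 0 0"
}}

```text
clock: 54.6
position: [0.4379, 0.0945, 0.0768]
ee_rot: [-3.134, 0.213, -0.0]
force: [0.6, -0.5, -1.5]
width: 0.56
```

Past the step without force, so I continue to the foot.

{"api": "jog_arm", "payload": {
  "commands": "1 0 0 -0.025 0 0 0; 1 0 0 -0.025 0 0 0; 1 0 0 -0.025 0 0 0; 1 0 0 0 0 0 0; 1 0 0 0 0 0 0"
}}

```text
clock: 55.1
position: [0.4375, 0.0945, 0.0539]
ee_rot: [3.134, -0.212, -0.001]
force: [0.1, -0.4, -1.5]
width: 0.562
```

{"api": "jog_arm", "payload": {
  "commands": "1 0 0 -0.02 0 0 0; 1 0 0 -0.015 0 0 0; 1 0 0 -0.01 0 0 0; 1 0 0 0 0 0 0; 1 0 0 0 0 0 0"
}}

```text
clock: 55.6
position: [0.4378, 0.0945, 0.0407]
ee_rot: [3.134, -0.212, -0.0]
force: [0.3, 0.4, -1.2]
width: 0.562
```

{"api": "jog_arm", "payload": {
  "commands": "1 0 0 -0.008 0 0 0; 1 0 0 -0.006 0 0 0; 1 0 0 -0.003 0 0 0; 1 0 0 0 0 0 0; 1 0 0 0 0 0 0"
}}

```text
clock: 56.1
position: [0.438, 0.0944, 0.0364]
ee_rot: [3.134, -0.213, 0.001]
force: [-4.3, -1.7, 15.0]
width: 0.563
```

It's on the foot (+16 N at TCP 0.036), so the last ring passes. I'm lifting it and checking the trays again.

{"api": "jog_arm", "payload": {
  "commands": "1 0 0 0.05 0 0 0; 1 0 0 0.08 0 0 0; 1 0 0 0.1 0 0 0; 1 0 0 0.12 0 0 0; 1 0 0 0.08 0 0 0"
}}

```text
clock: 56.6
position: [0.4382, 0.0947, 0.1667]
ee_rot: [-3.134, 0.212, -0.003]
force: [0.7, 0.9, -2.3]
width: 0.565
```

```bash
python3 - <<'E'
from h import *
trays(grab('scene'),'s'); d=grab('top','t7.png'); trays(d,'t'); o=status.observe(); print(o['position'],o['width'],o['force'])
E
```

```text
s blue (array([590.8, 314.2]), array([ 88.2, 190.8]), 1.9, 0.0059, 2344)
s yel (array([432.3, 309.1]), array([192.2, 101.3]), 88.2, 0.0059, 2061)
t blue (array([587.6, 313.8]), array([ 86. , 188.3]), 2.2, 0.0049, 1300)
t yel (array([438.9, 313.2]), array([199.1,  91.7]), 88.2, 0.0044, 1489)
[0.43971511 0.09507907 0.16754006] 0.5616395510752628 [ 0.78815441  0.07787069 -2.00326385]
```

{"api": "jog_arm", "payload": {
  "commands": "1 0.0843 0.1003 0 0 0 0.0045; 1 0.0843 0.1003 0 0 0 0.0045; 1 0.0843 0.1003 0 0 0 0.0045; 1 0.0843 0.1003 0 0 0 0.0045; 1 0.0843 0.1003 0 0 0 0.0045"
}}

```text
clock: 57.2
position: [0.5648, 0.2457, 0.163]
ee_rot: [3.14, 0.011, -0.002]
force: [0.1, -0.3, -1.6]
width: 0.555
```

{"api": "jog_arm", "payload": {
  "commands": "1 0.0843 0.1003 0 0 0 0.0045; 1 0 0 -0.12 0 0 0; 1 0 0 -0.12 0 0 0; 1 0 0 -0.12 0 0 0; 1 0 0 -0.04 0 0 0"
}}

```text
clock: 57.7
position: [0.5868, 0.273, 0.0393]
ee_rot: [3.137, 0.054, -0.01]
force: [-0.3, 0.7, -1.3]
width: 0.559
```

{"api": "jog_arm", "payload": {
  "commands": "1 0 0 0 0 0 0; 1 0 0 0 0 0 0; 1 0 0 0 0 0 0; 1 0 0 0 0 0 0; 1 0 0 0 0 0 0"
}}

```text
clock: 58.2
position: [0.5902, 0.2752, 0.0459]
ee_rot: [-3.14, -0.053, -0.003]
force: [-0.1, 0.3, -1.5]
width: 0.563
```

```bash
python3 - <<'E'
from h import *
s=grab('scene'); trays(s,'s'); o=status.observe(); print(o['position'],o['width'],o['force'])
E
```

```text
s blue (array([588.7, 353.3]), array([ 87.7, 111.9]), 2.2, 0.0062, 1151)
s yel (array([434.2, 346.1]), array([119.9, 101.2]), 88.8, 0.006, 1000)
[0.59004482 0.27511165 0.04563369] 0.5635848267842938 [ 0.32678238 -0.00646183 -1.85567411]
```

Those tray boxes are cut short because the arm hides part of the trays. The far ends at y 0.409 fit unmoved trays, so I'm lowering the last 17 mm.

{"api": "jog_arm", "payload": {
  "commands": "1 0 0 -0.02 0 0 0; 1 0 0 -0.018 0 0 0; 1 0 0 -0.01 0 0 0; 1 0 0 0 0 0 0; 1 0 0 0 0 0 0"
}}

```text
clock: 58.75
position: [0.5895, 0.275, 0.03]
ee_rot: [3.141, 0.054, -0.001]
force: [-0.3, 0.6, -1.8]
width: 0.561
```

{"api": "jog_arm", "payload": {
  "commands": "1 0 0 -0.003 0 0 0; 1 0 0 0 0 0 0; 1 0 0 0 0 0 0; 1 0 0 0 0 0 0; 1 0 0 0 0 0 0"
}}

```text
clock: 59.25
position: [0.5896, 0.275, 0.0294]
ee_rot: [-3.141, -0.054, -0.0]
force: [0.1, 0.0, -1.0]
width: 0.56
```

{"api": "jog_arm", "payload": {
  "commands": "1 0 0 -0.003 0 0 0; 1 0 0 0 0 0 0; -0.35 0 0 0 0 0 0; -0.35 0 0 0 0 0 0; -0.35 0 0 0.02 0 0 0"
}}

```text
clock: 59.75
position: [0.5891, 0.2747, 0.0339]
ee_rot: [3.141, 0.054, -0.002]
force: [-0.3, -0.1, 0.2]
width: 0.678
```

{"api": "jog_arm", "payload": {
  "commands": "-0.35 0 0 0.08 0 0 0; -0.35 0 0 0.15 0 0 0; -0.35 0 0 0.15 0 0 0; -0.35 0 0 0.15 0 0 0; -0.35 0 0 0.15 0 0 0"
}}

```text
clock: 60.25
position: [0.5892, 0.275, 0.241]
ee_rot: [-3.141, -0.054, -0.001]
force: [0.7, 0.9, -0.1]
width: 0.677
```

{"api": "jog_arm", "payload": {
  "commands": "-0.35 -0.1 -0.11 0 0 0 0; -0.35 -0.1 -0.11 0 0 0 0; -0.35 -0.1 -0.11 0 0 0 0; -0.35 -0.1 -0.11 0 0 0 0; -0.35 -0.05 -0.11 0 0 0 0"
}}

```text
clock: 60.75
position: [0.452, 0.1092, 0.2389]
ee_rot: [3.14, 0.056, 0.0]
force: [0.6, -0.4, -0.3]
width: 0.676
```

{"api": "jog_arm", "payload": {
  "commands": "-0.35 0 -0.11 0 0 0 0; -0.35 0 -0.08 0 0 0 0; -0.35 0 0 0 0 0 0; -0.35 0 0 0 0 0 0; -0.35 0 0 0 0 0 0"
}}

```text
clock: 61.25
position: [0.4546, 0.0541, 0.2388]
ee_rot: [-3.141, -0.056, -0.001]
force: [-0.1, -0.8, -1.0]
width: 0.676
```

```bash
python3 - <<'E'
from h import *
s=grab('scene','s8.png'); d=grab('top','t8.png'); trays(s,'s'); trays(d,'t')
o=status.observe(); print(o['clock'],o['position'],o['force'],abs(o['dq']).max())
w=world(s); z=w[...,2]
for c in ((.5865,.374),(.5895,.2745),(.439,.372)):
    D=np.hypot(w[...,0]-c[0],w[...,1]-c[1]); m=(D<.04)&(abs(z-.06)<.006); print('ring',rect(w,m))
for n,c in dict(top=(.529,-.294),mid=(.525,-.194)).items(): 
    m=(abs(w[...,0]-c[0])<.08)&(abs(w[...,1]-c[1])<.042)&(abs(z-.076)<.005); print(n,rect(w,m))
for n,c in dict(tape=(.436,-.0687)).items():
    m=(np.hypot(w[...,0]-c[0],w[...,1]-c[1])<.06)&(abs(z-.045)<.006); print(n,rect(w,m))
E
```

```text
s blue (array([590.3, 313.6]), array([ 87.6, 190.9]), 2.2, 0.0063, 1840)
s yel (array([432.9, 309.1]), array([192.2, 101.3]), 87.6, 0.006, 2067)
t blue (array([587.4, 313.2]), array([ 86.4, 188.4]), 2.3, 0.005, 1013)
t yel (array([438.7, 313.2]), array([198.3,  91.4]), 88.1, 0.0046, 1527)
61.35 [0.4545801  0.05421137 0.23862119] [-0.47783939  0.55124713  0.05765602] 0.004223718650767815
ring (array([588.5, 374.2]), array([49.9, 50.1]), 73.4, 0.0608, 301)
ring (array([591.6, 274.2]), array([50.1, 50.5]), 85.9, 0.0608, 268)
ring (array([440. , 371.4]), array([49., 50.]), 35.2, 0.0606, 295)
top (array([ 531.4, -295.9]), array([137.8,  71.7]), 1.6, 0.0766, 264)
mid (array([ 526.9, -195.2]), array([139.1,  68.8]), 2.0, 0.0765, 271)
tape (array([437.5, -70.2]), array([83.2, 81.3]), 87.3, 0.0457, 293)
```

View pics/s8.png

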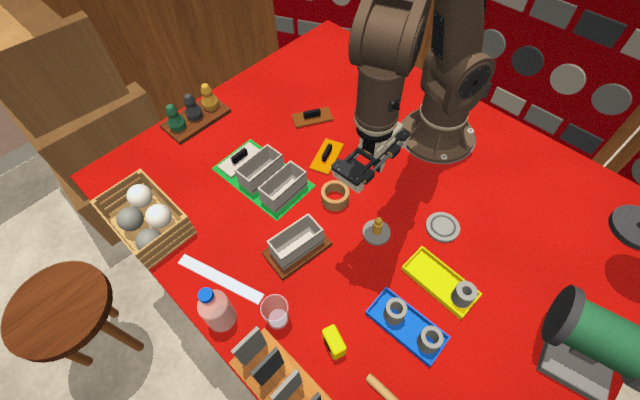

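View pics/t8.png

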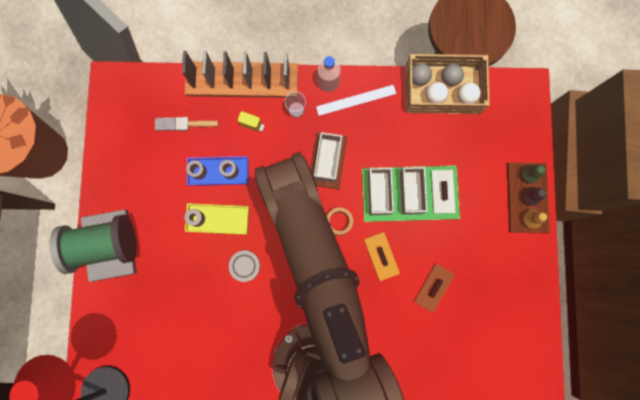

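The pictures show two rings in the blue tray (top view 197,170 and 229,170) and one in the yellow tray (195,218). The bottom tin is empty (328,157), and the two tins and the lid stand on the mat (381, 413 and 444 along row 190). The bystanders have not moved and the gripper is free, so I'm handing in.

```bash
python3 -c "
from h import *
print(arm.sign_off())"
```

```text
the job is handed in; nothing more can be done
None
```

The tiffin carrier is taken apart and the job is handed in, at 61 s on the robot's clock. No verdict was reported.

- **Top ring:** it stopped on the step of the gauge. I felt only about 4 mm of side play on the nose, so it is tight and stands in the yellow tray.
- **Middle and bottom rings:** both slid freely to the foot of the gauge, so both passed and stand in the blue tray.
- **Lid and tins:** the lid (handle up), the top tin and the middle tin stand side by side on the mat, about 100 mm apart. The bottom tin is empty.

**Last checks:**
- The ring tops are about 61 mm high and the tin rims about 76.5 mm, as they should be for standing flat.
- The trays were where they started, and the other things looked unmoved; I measured only the tape roll, within camera error.
- The gripper was clear of everything.

**What disagreed:**
- The two cameras differ by 2–3 mm on most positions, and by about 6 mm on the yellow tray. I used averages, and positions relative to the gauge for fitting the rings.
- My estimate of the first ring's bore from its visible area was inconclusive, so I relied on the gauge.

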